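# Put the serviced parts away in the catch-locked cabinet

## Task

Put the serviced parts away: slide the cabinet's top door fully open (it stops part-way on a hidden sprung catch, which you press down through the gap while sliding the door on) and swing the test block's clamp lever up out of the way. With both open, put the plunger spring housing from the test block and every flipper bushing on the counter into the parts bay of the cabinet, then swing the clamp lever fully back down and slide the door fully shut. Leave the fuse holder, the bumper skirt and the screwdriver where they are.

Things in the scene. Friction and masses are not known exactly. Their poses are not given: they have to be found in the camera images.
- cabinet: battered green steel parts cabinet, 260 (x) by 360 mm (y). Origin: centre of underside; z up, -x front. The +y half is open on top under a sliding door: x -124 to 124, y 0 to 174 mm, floor 85 and wall tops 140 mm up. Its -y half is solid, top 140 mm. Rails along the x edges rise to 154 mm, the jamb at the +y end (inner face y = 174) to 152. Along its far side: catch well
- bay (a point): centre of the parts bay's floor, axes as the cabinet's. The bay is 162 mm (x) by 174 mm (y), 55 mm deep to the wall tops; on its +x side a divider 4 mm thick and 25 mm high parts it from the catch well. With the door fully open it is uncovered from y = -63 to 87 mm of this point. It lies at x = -43, y = 87, z = 85 mm of the cabinet
- door (a joint): green door sheet over the cabinet's +y half, 246 by 186 by 6 mm, top 147 mm up. 0 shut (edge at the jamb); grows sliding to cabinet -y; 0.15 fully open (edge at y = 24 mm). Takes 2 N, stays where left. Opening, it stops dead at 0.045 on the catch: a 45 mm gap. It passes only with the catch pressed 11 mm or more, and is free beyond 0.09. It shuts over the catch's ramp unaided, up to 10 N
- door_grip (a point): centre of the top of the door's dark grip bar: 70 mm along cabinet x, 12 mm thick along y, 22 mm high on the door, its top 169 mm above the counter, its middle 70 mm behind the door's leading edge (the +y edge) and at cabinet x = -20 mm. Moves with the door
- catch_pad (a point): point to press on the flat brass catch plate in the well, 22 mm from the jamb, mid-gap; under the door when shut; at cabinet x = 72, y = 152 mm, 124 mm up at rest (23 below the door's top). The flat spans -26 to +30 mm in x, -67 to +20 mm in y of it; the holding tooth lies beyond +34 mm in x. So fingers pressing here can sweep on to cabinet -y, pushing the door by its edge. Moves with the catch
- catch (a joint): how far the sprung catch plate is pressed straight down, m: 0 at rest, 0.018 at the bottom; takes 2.5 N to start and about 6 N at 0.013; springs back when let go
- block: test block fixed to the counter: black base 165 by 70 by 12 mm, with two aluminium saddles that carry the housing along the block's x, and the lever's hinge posts, 78 mm high, at x = +77 mm. Origin: underside, below the middle of the housing; z up; -x faces the robot
- lever_hinge (a point): hinge axis of the clamp lever, along the block's y, at block x = 75 mm, 67 mm above the counter
- lever (a joint): angle of the steel clamp lever (rad): 0 lying level over the housing (shut), 1.57 upright, 1.9 fully back; stiff hinge, stays where left, under 2 N at the handle. Its arm, 14 mm wide and 8 mm thick, runs from the hinge to the block's -x
- lever_handle (a point): grip point on the lever's handle, a round bar 12 mm in diameter along the block's y, from the arm's end (170 mm from the hinge) 58 mm out to +y; this point is 32 mm out from the arm's middle. Moves with the lever
- housing: blued steel plunger spring housing: tube 22 mm in diameter, 90 mm long along its x, a 26 mm square collar 10 mm long at each end, 150 g. Origin: centre of its underside as it lies (axis 13 mm above). Starts in the saddles, underside 34 mm up, under the clamp lever; 10 mm rims hold it all round, so it lifts straight up; 64 mm free between the saddles for fingers at its middle
- bushing1: cream nylon flipper bushing: tube 20 mm in diameter on a round flange 34 mm in diameter and 5 mm thick, 34 mm tall in all, 25 g; stands flange down on the counter. Origin: centre of its underside, z up. Two to four of the bushings are present; None for an absent one
- bushing2: cream nylon flipper bushing: tube 20 mm in diameter on a round flange 34 mm in diameter and 5 mm thick, 34 mm tall in all, 25 g; stands flange down on the counter. Origin: centre of its underside, z up. Two to four of the bushings are present; None for an absent one
- bushing3: cream nylon flipper bushing: tube 20 mm in diameter on a round flange 34 mm in diameter and 5 mm thick, 34 mm tall in all, 25 g; stands flange down on the counter. Origin: centre of its underside, z up. Two to four of the bushings are present; None for an absent one
- bushing4: cream nylon flipper bushing: tube 20 mm in diameter on a round flange 34 mm in diameter and 5 mm thick, 34 mm tall in all, 25 g; stands flange down on the counter. Origin: centre of its underside, z up. Two to four of the bushings are present; None for an absent one
- fuse_holder: white ceramic fuse holder, 60 by 26 mm, 24 mm high, a bystander in front of the cabinet. Origin: centre of its underside
- bumper_skirt: red translucent bumper skirt, 72 mm in diameter, 22 mm high, a bystander at the far side of the counter. Origin: centre of its underside
- screwdriver: screwdriver, 180 mm long, lying on the far side of the counter, a bystander. Origin: near its middle

How it is judged:
By the outcome, as a careful person would: the job done as asked, in the order asked, and still so for the second after the job is handed in, with the robot touching nothing.
Of bushing1, bushing2, bushing3, bushing4 only 2 to 4 are there at a start; the rules pass over those that are not, and their reading is None.
At some moment in a run one of bushing1, bushing2, bushing3, bushing4 may be knocked a few centimetres aside while the robot is not near it.
It also fails if it takes over 210 s, if anything falls off the work surface, if the arm or the gripper's body presses on something with over 40 N, if the wrist force passes 120 N, or if a joint passes its speed limit or range.

## Robot

A 7-joint arm with a two-finger parallel gripper is mounted at the origin on the work surface. World frame = base frame: x ahead of the robot, y to its left, z up, the work surface at z = 0. Lengths are in mm, angles in rad, forces in N, time in s.
With the tool pointing down it reaches from about 350 to 900 mm from the base axis. Payload 8.1 kg.
Tool frame: the origin (TCP) lies midway between the tips of the shut fingers; the grasp point (between the pads) lies 19 mm behind it (arm.pinch_z is the distance from the TCP to the grasp point, in mm); z points along the fingers, y is the direction in which the jaws open and shut (so a half turn about z gives the same grasp; the last joint's range is limited). The gripper opens to 92 mm and grips with 3 to 60 N. Pads are 19 mm wide; open, the fingers measure 130 mm over their backs; the gripper's body (75 mm by 190 mm) begins 47 mm behind the grasp point.
Start: joints at [1.179, 0.434, 0.025, 1.573, -0.012, 1.134, -0.075], TCP at [177.977, -599.137, 226.742] pointing down, gripper open.
Joint ranges: [-2.62, 2.62], [-0.44, 2.09], [-1.27, 1.32], [0.08, 2.57], [-1.32, 4.46], [0.12, 2], [-2.74, 2.74]. Speed limits (rad/s): [2.22, 2.22, 3.01, 3.01, 3.14, 3.14, 3.14].

## Interface

Orientations are given as a rotation vector (axis times angle).
In Python, from plant import arm gives the robot as it stands. The module is installed in compiled form; this text tells all that it offers.
- The arm moves only by the tool drive_tool, never from a script. Its argument "plan" is a list of rows, each a list of 3 entries, a list of its own where there are three numbers: the shift along the tool's x, y, z in m, then the turn, a rotation vector about the tool's x, y, z in degrees, then the finger opening in m, from 0 to 0.0918. A call has 1 to 10 rows; each row is the pose to reach, as a shift and turn from the pose measured when the call began, along the tool's axes at that moment; what a row does not reach only later rows make up. A row lasts 1/10 s, in which the tool goes at most 50 mm and 8.59 degrees, less where a joint would pass 70% of its speed; a pose out of reach is approached as far as the arm can. A call with a gripper value outside its range is refused whole. The fingers move at their own pace and stop on an object; "squeeze" is the grip in N (left out, the last holds). Time passes only in rows, so rows that repeat a pose let the fingers close. It gives the time, the measured TCP pose, the force and the opening at its end, in the units of the state.
- arm.observe(): the state, without advancing time (a new reading comes with each control period).
- arm.snapshot(name): name is "scene" or "top" or "wrist"; returns the picture (480x640x3 uint8, red, green, blue); there is no depth.
- arm.calibration(name): a dict with "fx", "fy", "cx", "cy" (pixels), "distortion" ([k1, k2, p1, p2, k3] as OpenCV has them; the pictures are not rectified), "world_from_camera" (4x4, takes a point from camera to world coordinates). Camera axes: x right, y down, z forward; pixel columns grow to the right and rows downward; lengths in mm; the calibration is good to about 2 mm. A picture is of the moment at which its call begins: read the wrist's pose just before it. calibration takes no time and is no camera call; for the wrist camera it gives the pose at the moment of the call.
- arm.finish_job(): hands the job in, once; it reports no verdict.
The state is a dict: "t": time; "q": joint angles; "qd": joint speeds; "joint_torque": joint torques, N m; "position": TCP position; "ee_rot": TCP orientation; "contact_force": force on the tool from outside, world axes, zero at the start; "ft_torque": the same for the moment, N m; "finger_gap": opening from 0.0 (shut) to 1.0 (fully open).
Only numpy, scipy, OpenCV 4.12 (cv2) and the standard library are available. Lean on these libraries where they do the work, as an engineer would, in place of code of your own. Each camera call takes 0.05 s, during which the arm holds its last target. There are 200 camera calls.

## Working session

There is one attempt and no reset: what is moved stays moved. The work goes in short steps, Python scripts to look and compute and a tool call to move; the robot and the scene stay as the last step left them, time stands still between calls to the robot, and variables do not carry over. Pictures are saved under pics/ and viewed, about 12 in all and at most 16, crops included, and the job is handed in when it is done.

Besides the shell and the picture viewer there is one more tool, called after "Call:" in YAML: its name, and indented under it one key for each argument. drive_tool: Moves the arm, as the interface text tells. Its arguments: {"type":"object","properties":{"plan":{"type":"array","items":{"type":"array"}},"squeeze":{"type":"number"}},"required":["plan"]}

```bash
mkdir -p pics
cat > h.py <<'E'
import numpy as np, cv2
from scipy.spatial.transform import Rotation as R
from plant import arm
def snap(n,f):
    c=arm.calibration(n); im=arm.snapshot(n); cv2.imwrite('pics/'+f+'.png',im[:,:,::-1]); np.save('pics/'+f+'.npy',np.array([c],dtype=object),allow_pickle=True); return im,c
def load(f): return cv2.imread('pics/'+f+'.png')[:,:,::-1], np.load('pics/'+f+'.npy',allow_pickle=True)[0]
def ray(c,uv):
    K=np.array([[c['fx'],0,c['cx']],[0,c['fy'],c['cy']],[0,0,1.]])
    p=cv2.undistortPoints(np.array(uv,float).reshape(-1,1,2),K,np.array(c['distortion'],float)).reshape(-1,2)
    T=np.array(c['world_from_camera']); d=np.c_[p,np.ones(len(p))]@T[:3,:3].T
    return T[:3,3],d
def plane(c,uv,z):
    o,d=ray(c,uv); return o+d*((z-o[2])/d[:,2])[:,None]
def tri(c1,u1,c2,u2):
    o1,d1=ray(c1,u1);o2,d2=ray(c2,u2);out=[]
    for a,b in zip(d1,d2):
        s=np.linalg.lstsq(np.c_[a,-b],o2-o1,rcond=None)[0]
        p,q=o1+a*s[0],o2+b*s[1]; out.append(np.r_[(p+q)/2,np.linalg.norm(p-q)])
    return np.array(out)
def proj(c,P):
    K=np.array([[c['fx'],0,c['cx']],[0,c['fy'],c['cy']],[0,0,1.]]);T=np.linalg.inv(c['world_from_camera'])
    r,_=cv2.Rodrigues(T[:3,:3]); return cv2.projectPoints(np.array(P,float).reshape(-1,3),r,T[:3,3],K,np.array(c['distortion'],float))[0].reshape(-1,2)
def st():
    s=arm.observe(); Rm=R.from_rotvec(s['ee_rot']).as_matrix(); return s,np.array(s['position']),Rm
def rel(target,yaw=None):
    "shift in tool axes (m) to world target TCP; turn (deg) about tool z so jaws (tool y) point along world yaw deg, tool down"
    s,p,Rm=st(); sh=Rm.T@(np.array(target)-p)/1000
    if yaw is None: return sh.round(4),None
    best=None
    for a in (yaw,yaw+180):
        y=np.array([np.cos(np.radians(a)),np.sin(np.radians(a)),0]);z=np.array([0,0,-1.]);x=np.cross(y,z)
        t=np.degrees(R.from_matrix(Rm.T@np.c_[x,y,z]).as_rotvec())
        if best is None or np.linalg.norm(t)<np.linalg.norm(best): best=t
    return sh.round(4),best.round(2)
E
python3 - <<'E'
from h import *
s,p,Rm=st(); print(s['t'],p,Rm.round(3),s['q'])
for n in('scene','top','wrist'):
    im,c=snap(n,n+'0'); print(n,np.array(c['world_from_camera']).round(2).tolist(),c['fx'])
E
```

```text
0.0 [ 177.77811713 -598.66968943  225.96676489] [[ 0.959  0.285 -0.001]
 [ 0.285 -0.959  0.001]
 [-0.    -0.002 -1.   ]] [ 1.17941156  0.43519744  0.02499231  1.57408235 -0.01156997  1.13397011
 -0.07509566]
scene [[-0.96, 0.25, -0.16, 702.1], [0.3, 0.78, -0.56, 466.18], [-0.01, -0.58, -0.81, 726.2], [0.0, 0.0, 0.0, 1.0]] 444.1987635462777
top [[-0.0, -0.98, 0.18, 413.98], [-1.0, -0.01, -0.04, 76.85], [0.04, -0.18, -0.98, 976.2], [0.0, 0.0, 0.0, 1.0]] 477.28075941332014
wrist [[0.28, -0.92, -0.26, 246.85], [-0.96, -0.27, -0.08, -577.12], [-0.0, 0.27, -0.96, 384.56], [0.0, 0.0, 0.0, 1.0]] 354.31886878309336
```

View pics/top0.png

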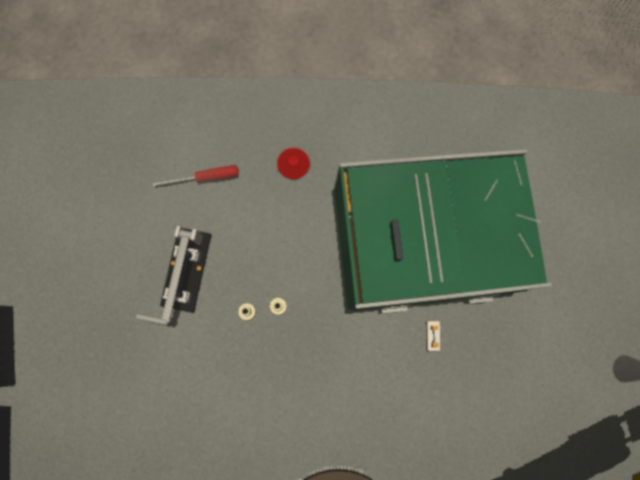

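View pics/scene0.png

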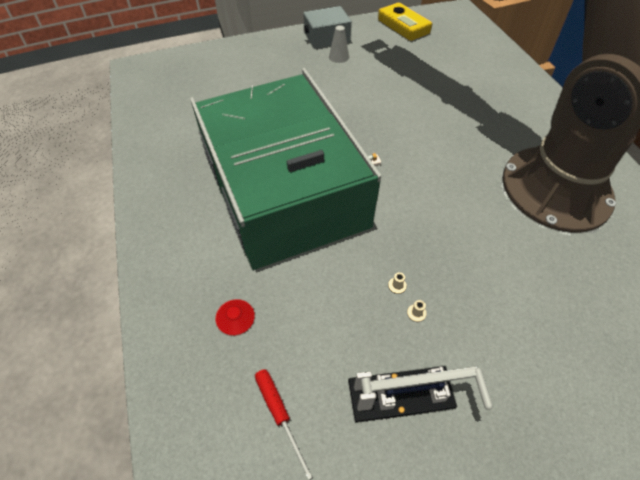

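Run:
```python
from h import *
t,ct=load('top0'); s,cs=load('scene0')
# dark grip bar
def blobs(im,mask,box,mn=15):
    x0,y0,x1,y1=box; m=np.zeros(mask.shape,np.uint8); m[y0:y1,x0:x1]=mask[y0:y1,x0:x1]
    n,l,stt,cc=cv2.connectedComponentsWithStats(m.astype(np.uint8))
    return [(cc[i].round(1).tolist(),int(stt[i,4]),cv2.minAreaRect(np.argwhere(l==i)[:,::-1].astype(np.float32))) for i in range(1,n) if stt[i,4]>=mn]
g=blobs(t,(t.max(2)<70),(370,200,420,280)); print('grip top',g)
g2=blobs(s,(s.max(2)<70),(270,135,340,180)); print('grip scene',g2)
hs=cv2.cvtColor(t,cv2.COLOR_RGB2HSV); hss=cv2.cvtColor(s,cv2.COLOR_RGB2HSV)
cr=((t[:,:,0]>170)&(t[:,:,2]<t[:,:,0]-25)); bt=blobs(t,cr,(220,280,310,340)); print(bt)
crs=((s[:,:,0]>150)&(s[:,:,2]<s[:,:,0]-25)); print(blobs(s,crs,(370,250,450,340)))
print(plane(ct,[[247,312],[278,306]],20))
# rails
for name,box in(('far',(336,145,535,172)),('near',(350,278,556,312))):
    gr=(hs[:,:,1]<60)&(hs[:,:,2]>125)
    m=np.zeros(gr.shape,bool);x0,y0,x1,y1=box;m[y0:y1,x0:x1]=gr[y0:y1,x0:x1]
    q=np.argwhere(m)[:,::-1]; print(name,len(q),q.min(0),q.max(0),cv2.minAreaRect(q.astype(np.float32)))
P=plane(ct,[[341,164],[527,152],[356,306],[550,285]],154);print(P)
P=P[:,:2];print([np.linalg.norm(P[a]-P[b]) for a,b in((0,1),(2,3),(0,2),(1,3))],np.degrees(np.arctan2(*(P[0]-P[1])[::-1])),np.degrees(np.arctan2(*(P[2]-P[3])[::-1])),P.mean(0))
a=t[140:320,330:560]; a=cv2.resize(a,None,fx=3,fy=3,interpolation=3)[:, :560]
b=cv2.resize(t[215:335,130:215],None,fx=2.8,fy=2.8,interpolation=3)
b2=cv2.resize(s[360:425,340:500],None,fx=1.5,fy=1.5,interpolation=3)
o=np.zeros((540,800,3),np.uint8);o[:a.shape[0],:560]=a;o[:336,560:798]=b;o[340:340+b2.shape[0],560:800]=b2
cv2.imwrite('pics/c1.png',o[:,:,::-1])
```

```text
grip top [([393.8, 241.6], 171, ((394.429931640625, 241.0099639892578), (40.30508804321289, 6.222539901733398), 81.8698959350586))]
grip scene [([305.6, 162.7], 310, ((305.87158203125, 162.73855590820312), (8.428871154785156, 37.834144592285156), 73.3007583618164))]
[([277.7, 305.8], 187, ((278.0, 306.0), (16.0, 16.0), 90.0)), ([246.3, 311.1], 179, ((246.0, 311.0), (16.0, 16.0), 90.0))]
[([397.3, 283.3], 227, ((397.0, 282.5), (21.0, 18.0), 90.0)), ([416.7, 311.1], 258, ((416.5, 310.0), (22.0, 19.0), 90.0))]
[[429.52296184 178.71764897  20.        ]
 [441.65776458 117.56182156  20.        ]]
far 1558 [337 145] [534 171] ((435.5, 158.0), (26.0, 197.0), 90.0)
near 1120 [356 278] [552 311] ((454.0, 294.5), (33.0, 196.0), 90.0)
[[ 692.12129978    2.05004716  154.        ]
 [ 724.61972197 -353.73332951  154.        ]
 [ 437.94237617  -21.74239985  154.        ]
 [ 472.45658529 -377.26330365  154.        ]]
[np.float64(357.264549830292), np.float64(357.19230627875146), np.float64(255.2900423946853), np.float64(253.25857770629912)] 95.21910148524995 95.54493677416629 [ 581.7849958  -187.67224646]
```

View pics/c1.png

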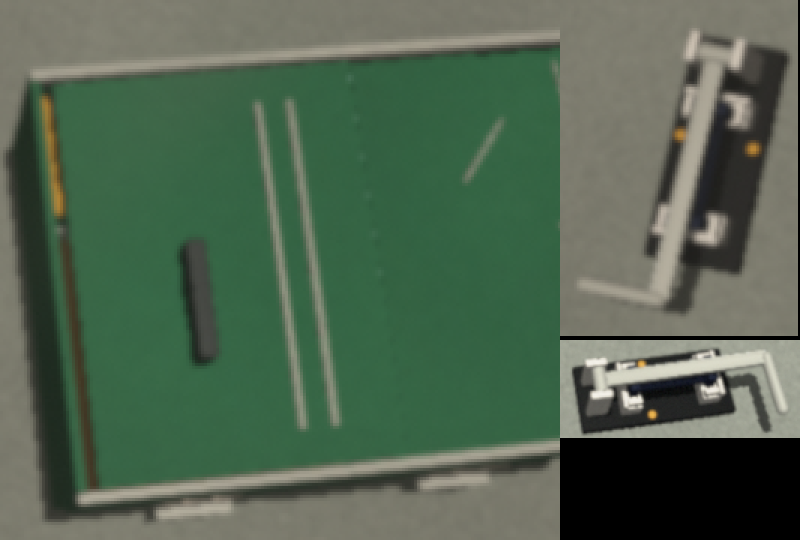

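Run:
```python
from h import *
t,ct=load('top0'); s,cs=load('scene0')
G=tri(ct,[[394.4,241.4],[137.5,317.5],[164.5,320.5],[184.6,233]],cs,[[305.8,160],[488.5,405.5],[478.5,371],[364.7,383]]);print('grip,end,corner,hinge',G.round(1))
B=tri(ct,[[278,305.5],[246.5,311]],cs,[[397.3,283.3],[416.7,311]]);print('bush',B.round(1))
cy=np.radians(95.4);ey=np.array([np.cos(cy),np.sin(cy)]);ex=np.array([ey[1],-ey[0]]);c=np.array([581.8,-187.7])
gp=plane(ct,[[394.4,241.0]],169)[0,:2]; print('grip at 169',gp,'cab',(gp-c)@ex,(gp-c)@ey)
# block base corners z=12, crop pixel -> full
cc=np.array([[788,52],[742,271],[646,253],[692,36]])
px=np.c_[130+(cc[:,0]-560)/2.8,215+cc[:,1]/2.8]; P=plane(ct,px,12)[:,:2];print(P.round(1),[np.linalg.norm(P[i]-P[i-1]).round(1) for i in range(4)])
# orange screws
for q in([681,134],[753,149]): print(plane(ct,[[130+(q[0]-560)/2.8,215+q[1]/2.8]],12))
print('handle z67',plane(ct,[[137.5,317.5],[164.5,320.5]],67))
for q in ([[182,100],[210,150]]):pass
# gap
for q in ([53,155],[78,370]): 
    w=plane(ct,[[330+q[0]/3,140+q[1]/3]],140)[0,:2]; print('strip',(w-c)@ex,(w-c)@ey)
q=[62,150]; 
for z in(147,): 
    for q in ([65,155],[86,370]): w=plane(ct,[[330+q[0]/3,140+q[1]/3]],z)[0,:2]; print('dooredge',(w-c)@ex,(w-c)@ey)
print(rel([0,0,0],95.4+90))
```

```text
grip,end,corner,hinge [[551.5 -91.  160.4   3.9]
 [417.  379.   70.2   2.6]
 [410.5 327.5  75.4   2.2]
 [578.2 294.   79.4   3.9]]
bush [[4.430e+02 1.181e+02 8.900e+00 0.000e+00]
 [4.318e+02 1.809e+02 8.100e+00 3.000e-01]]
grip at 169 [549.09097914 -88.29526407] cab -23.209045038087908 102.04176497892259
[[588.1 256.2]
 [429.2 283.6]
 [441.1 353.3]
 [599.5 327.5]] [np.float64(72.2), np.float64(161.2), np.float64(70.8), np.float64(160.4)]
[[527.08763181 331.91400978  12.        ]]
[[516.66528469 278.93199119  12.        ]]
handle z67 [[416.12037629 381.02408524  67.        ]
 [411.31619169 329.0440457   67.        ]]
strip 78.8692745265289 170.13355842182744
strip -52.736830376999634 169.1056440968457
dooredge 76.4326137529594 163.81936845395614
dooredge -53.910846208549835 165.33483723740903
(array([ 0.    , -0.6244,  0.2269]), array([-6.000e-02, -4.000e-02, -7.886e+01]))
```

```bash
cat >> h.py <<'E'
CY=95.4; CC=np.array([581.8,-187.7])
def cab(x,y,z):
    a=np.radians(CY); ey=np.array([np.cos(a),np.sin(a)]); ex=np.array([ey[1],-ey[0]]); return np.r_[CC+x*ex+y*ey,z]
def incab(p):
    a=np.radians(CY); ey=np.array([np.cos(a),np.sin(a)]); ex=np.array([ey[1],-ey[0]]); d=np.array(p)[:2]-CC; return np.r_[d@ex,d@ey]
E
python3 - <<'E'
from h import *
print(rel(cab(-20,140,230),5.4))
E
```

```text
(array([ 0.5117, -0.4203, -0.0034]), array([-6.000e-02, -4.000e-02, -7.886e+01]))
```

Call:
drive_tool:
  plan:
    - [[0.051, -0.042, 0], [0, 0, -8], 0.0]
    - [[0.1, -0.083, 0], [0, 0, -16], 0.0]
    - [[0.15, -0.123, 0], [0, 0, -24], 0.0]
    - [[0.2, -0.165, 0], [0, 0, -32], 0.0]
    - [[0.25, -0.206, 0], [0, 0, -40], 0.0]
    - [[0.3, -0.247, 0], [0, 0, -48], 0.0]
    - [[0.35, -0.288, 0], [0, 0, -56], 0.0]
    - [[0.4, -0.33, 0], [0, 0, -64], 0.0]
    - [[0.45, -0.37, 0], [0, 0, -72], 0.0]
    - [[0.512, -0.42, -0.003], [0, 0, -78.9], 0.0]

```text
t: 1.15
position: [458.0, -182.8, 227.2]
ee_rot: [-2.107, -2.329, -0.001]
contact_force: [0.3, -0.3, -0.1]
finger_gap: 0.173
```

Run:
```python
from h import *
s,p,Rm=st();print(s['t'],p,s['finger_gap'],s['q'],incab(p)); print(rel(cab(-20,140,230),5.4))
```

```text
1.15 [ 458.04951434 -182.8031837   227.21338453] 0.17299325947186286 [ 0.65679219  0.26335825 -0.47082942  1.85462744  0.13523789  1.05570119
  0.23328785] [-122.74044551   16.52103353]
(array([ 0.1229,  0.1035, -0.0027]), array([-0.02, -0.05,  0.35]))
```

Call:
drive_tool:
  plan:
    - [[0.045, 0.036, 0], [0, 0, 0], 0.0]
    - [[0.085, 0.07, 0], [0, 0, 0], 0.0]
    - [[0.123, 0.1035, 0], [0, 0, 0.4], 0.0]
    - [[0.123, 0.1035, -0.002], [0, 0, 0.4], 0.0]
    - [[0.123, 0.1035, -0.002], [0, 0, 0.4], 0.0]

```text
t: 1.65
position: [549.6, -47.3, 229.1]
ee_rot: [-2.109, -2.326, -0.002]
contact_force: [-0.3, -0.0, 0.6]
finger_gap: 0.006
```

Run:
```python
from h import *
s,p,Rm=st();print(s['t'],p,s['finger_gap'],incab(p))
im,c=snap('wrist','w1'); print(np.array(c['world_from_camera']).round(2).tolist())
print('grip proj',proj(c,[cab(-20,102,169),cab(-55,102,169),cab(15,102,169),cab(72,174,152),cab(-72,174,152)]).round(0))
```

```text
1.65 [549.55574682 -47.30878451 229.13644033] 0.0056045423523852275 [-18.88917155 142.80260659]
[[1.0, 0.09, 0.03, 541.93], [0.1, -0.96, -0.27, 25.66], [-0.0, 0.27, -0.96, 387.85], [0.0, 0.0, 0.0, 1.0]]
grip proj [[315. 317.]
 [263. 317.]
 [366. 318.]
 [452. 209.]
 [238. 208.]]
```

View pics/w1.png

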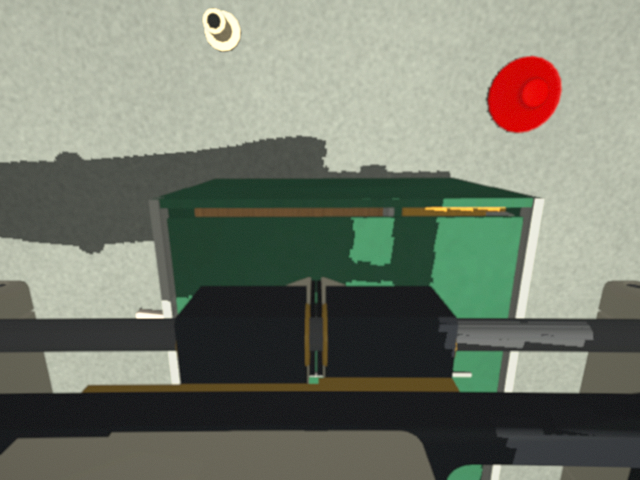

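Call:
drive_tool:
  plan:
    - [[0, 0, 0.045], [0, 0, 0], 0.0]
    - [[0, 0, 0.076], [0, 0, 0], 0.0]
    - [[0, 0, 0.076], [0, 0, 0], 0.0]
    - [[-0.01, 0, 0.076], [0, 0, 0], 0.0]
    - [[-0.02, 0, 0.076], [0, 0, 0], 0.0]
    - [[-0.03, 0, 0.076], [0, 0, 0], 0.0]
    - [[-0.04, 0, 0.076], [0, 0, 0], 0.0]
    - [[-0.05, 0, 0.076], [0, 0, 0], 0.0]
    - [[-0.058, 0, 0.076], [0, 0, 0], 0.0]
    - [[-0.058, 0, 0.076], [0, 0, 0], 0.0]

```text
t: 2.7
position: [554.0, -109.3, 152.8]
ee_rot: [-2.115, -2.321, 0.002]
contact_force: [-0.1, -0.9, 0.2]
finger_gap: 0.002
```

Call:
drive_tool:
  plan:
    - [[-0.004, 0, 0], [0, 0, 0], 0.0]
    - [[-0.008, 0, 0], [0, 0, 0], 0.0]
    - [[-0.01, 0, 0], [0, 0, 0], 0.0]
    - [[-0.01, 0, 0], [0, 0, 0], 0.0]

```text
t: 3.1
position: [554.4, -114.9, 152.7]
ee_rot: [-2.108, -2.322, -0.002]
contact_force: [-3.3, 11.1, 2.7]
finger_gap: 0.003
```

Call:
drive_tool:
  plan:
    - [[0.008, 0, 0], [0, 0, 0], 0.0]
    - [[0.012, 0, -0.035], [0, 0, 0], 0.0]
    - [[0.012, 0, -0.045], [0, 0, 0], 0.0]

```text
t: 3.4
position: [554.6, -102.0, 200.4]
ee_rot: [-2.108, -2.326, -0.005]
contact_force: [0.4, -1.0, 0.6]
finger_gap: 0.006
```

Run:
```python
from h import *
s,p,Rm=st();print(p,incab(p),s['contact_force']); print(rel(cab(72,151,168),5.4),rel(cab(72,151,122),5.4))
```

```text
[ 554.60645777 -102.04493215  200.36097115] [-19.01200236  87.83406602] [ 0.39387999 -1.02054605  0.57263936]
(array([0.0626, 0.0913, 0.0327]), array([ 0.04, -0.25,  0.24])) (array([0.0624, 0.0912, 0.0787]), array([ 0.04, -0.25,  0.24]))
```

Call:
drive_tool:
  plan:
    - [[0.03, 0.04, 0], [0, -0.2, 0.2], 0.0]
    - [[0.0625, 0.08, 0], [0, -0.2, 0.2], 0.0]
    - [[0.0625, 0.0912, 0], [0, -0.2, 0.2], 0.0]
    - [[0.0625, 0.0912, 0.03], [0, -0.2, 0.2], 0.0]
    - [[0.0625, 0.0912, 0.06], [0, -0.2, 0.2], 0.0]
    - [[0.0625, 0.0912, 0.07], [0, -0.2, 0.2], 0.0]
    - [[0.0625, 0.0912, 0.075], [0, -0.2, 0.2], 0.0]
    - [[0.0625, 0.0912, 0.08], [0, -0.2, 0.2], 0.0]
    - [[0.0625, 0.0912, 0.08], [0, -0.2, 0.2], 0.0]

```text
t: 4.3
position: [639.6, -30.6, 121.5]
ee_rot: [2.113, 2.323, 0.003]
contact_force: [-2.1, -0.6, 3.0]
finger_gap: 0.004
```

Call:
drive_tool:
  plan:
    - [[0, 0, 0.005], [0, 0, 0], 0.0]
    - [[0, 0, 0.009], [0, 0, 0], 0.0]
    - [[0, 0, 0.0125], [0, 0, 0], 0.0]
    - [[0, 0, 0.0125], [0, 0, 0], 0.0]

```text
t: 4.7
position: [640.3, -30.5, 109.3]
ee_rot: [2.113, 2.323, 0.004]
contact_force: [-1.1, -0.0, 5.1]
finger_gap: 0.003
```

Run:
```python
from h import *
s,p,Rm=st();print(p,incab(p),s['contact_force'],Rm.round(3)); print(rel(cab(72,90,109),5.4))
```

```text
[640.33394466 -30.5285576  109.25116405] [ 73.06530829 150.96537917] [-1.11512014 -0.01455183  5.10350966] [[-0.095  0.996  0.003]
 [ 0.996  0.095  0.001]
 [ 0.001  0.003 -1.   ]]
(array([-0.061 , -0.0011,  0.0002]), array([ 0.19, -0.04,  0.03]))
```

Call:
drive_tool:
  plan:
    - [[-0.008, 0, 0.0005], [0, 0, 0], 0.0]
    - [[-0.014, 0, 0.001], [0, 0, 0], 0.0]
    - [[-0.02, 0, 0.001], [0, 0, 0], 0.0]
    - [[-0.026, 0, 0.001], [0, 0, 0], 0.0]
    - [[-0.026, 0, 0.001], [0, 0, 0], 0.0]

```text
t: 5.2
position: [643.7, -55.4, 108.9]
ee_rot: [2.112, 2.323, 0.008]
contact_force: [-0.3, 2.2, 5.3]
finger_gap: 0.006
```

Call:
drive_tool:
  plan:
    - [[-0.007, 0, 0], [0, 0, 0], 0.0]
    - [[-0.014, 0, 0], [0, 0, 0], 0.0]
    - [[-0.021, 0, 0], [0, 0, 0], 0.0]
    - [[-0.028, 0, 0], [0, 0, 0], 0.0]
    - [[-0.035, 0, 0], [0, 0, 0], 0.0]
    - [[-0.038, 0, -0.005], [0, 0, 0], 0.0]
    - [[-0.038, 0, -0.025], [0, 0, 0], 0.0]
    - [[-0.048, 0, -0.027], [0, 0, 0], 0.0]
    - [[-0.06, 0, -0.027], [0, 0, 0], 0.0]
    - [[-0.072, 0, -0.027], [0, 0, 0], 0.0]

```text
t: 6.2
position: [650.3, -129.0, 135.1]
ee_rot: [2.113, 2.322, 0.007]
contact_force: [0.3, 2.3, 1.3]
finger_gap: 0.009
```

Run:
```python
from h import *
s,p,Rm=st();print(p,incab(p),s['contact_force']); print(rel(cab(72,34,136),5.4))
```

```text
[ 650.30933932 -128.99703262  135.10613041] [73.7297297  51.99514316] [0.29729389 2.27418288 1.28270912]
(array([-0.018 , -0.0017, -0.0009]), array([ 0.28, -0.08,  0.01]))
```

Call:
drive_tool:
  plan:
    - [[-0.008, 0, 0], [0, 0, 0], 0.0]
    - [[-0.015, 0, 0], [0, 0, 0], 0.0]
    - [[-0.019, 0, 0], [0, 0, 0], 0.0]
    - [[-0.021, 0, 0], [0, 0, 0], 0.0]
    - [[-0.021, 0, 0], [0, 0, 0], 0.0]

```text
t: 6.7
position: [651.2, -146.0, 134.1]
ee_rot: [-2.108, -2.324, -0.01]
contact_force: [-2.8, 10.7, 0.3]
finger_gap: 0.007
```

Call:
drive_tool:
  plan:
    - [[0.012, 0, 0], [0, 0, 0], 0.0]
    - [[0.015, 0, -0.045], [0, 0, 0], 0.0]
    - [[0.025, 0, -0.09], [0, 0, 0], 0.0]
    - [[0.025, 0, -0.09], [0, 0, 0], 0.0]

```text
t: 7.1
position: [651.8, -119.8, 230.9]
ee_rot: [2.106, 2.325, 0.02]
contact_force: [0.8, 0.3, -0.2]
finger_gap: 0.005
```

```bash
cat >> h.py <<'E'
BY=-9.7; BC=np.array([514.5,305.2])
def blk(x,y,z):
    a=np.radians(BY); ex=np.array([np.cos(a),np.sin(a)]); ey=np.array([-ex[1],ex[0]]); return np.r_[BC+x*ex+y*ey,z]
E
python3 - <<'E'
from h import *
s,p,Rm=st();print(p,s['q']); print(rel(blk(-95,32,200),BY))
E
```

```text
[ 651.78736041 -119.79080902  230.94011792] [ 0.41044094  0.53756468 -0.48457244  1.44402477  0.25073123  1.21062659
 -0.00266712]
(array([ 0.4923, -0.1782,  0.0314]), array([ 0.66, -0.41, 15.36]))
```

Call:
drive_tool:
  plan:
    - [[0.046, -0.017, 0], [0, 0, 0], 0.04]
    - [[0.092, -0.033, 0], [0, 0, 2], 0.04]
    - [[0.138, -0.05, 0], [0, 0, 4], 0.04]
    - [[0.184, -0.066, 0], [0, 0, 6], 0.04]
    - [[0.23, -0.083, 0], [0, 0, 8], 0.04]
    - [[0.276, -0.1, 0.005], [0, 0, 10], 0.04]
    - [[0.322, -0.117, 0.01], [0, 0, 12], 0.04]
    - [[0.368, -0.133, 0.02], [0, 0, 14], 0.04]
    - [[0.414, -0.15, 0.03], [0, 0, 15], 0.04]
    - [[0.46, -0.167, 0.031], [0.6, -0.4, 15.4], 0.04]

```text
t: 8.1
position: [439.1, 322.2, 199.1]
ee_rot: [2.402, 2.022, -0.001]
contact_force: [1.6, 0.4, 0.6]
finger_gap: 0.434
```

Call:
drive_tool:
  plan:
    - [[0.03, -0.012, 0], [0, 0, 0], 0.04]
    - [[0.03, -0.012, 0], [0, 0, 0], 0.04]

```text
t: 8.3
position: [429.2, 359.2, 199.0]
ee_rot: [-2.395, -2.032, -0.0]
contact_force: [1.6, -0.1, 0.2]
finger_gap: 0.433
```

Run:
```python
from h import *
s,p,Rm=st();print(s['t'],p,Rm.round(3),s['q'],s['finger_gap'])
im,c=snap('wrist','w2'); snap('top','top2'); print(np.array(c['world_from_camera']).round(2).tolist())
print(proj(c,[blk(-95,0,67),blk(-95,58,67),blk(-95,32,67),blk(75,0,67)]).round(0))
```

```text
8.3 [429.22479477 359.15435433 198.9750009 ] [[ 0.163  0.987 -0.   ]
 [ 0.987 -0.163  0.001]
 [ 0.001 -0.001 -1.   ]] [-0.36865455  0.41997993 -0.57806825  1.73565826  0.25682996  1.06187312
 -1.19686817] 0.4333725855872944
[[0.99, -0.16, -0.04, 440.54], [-0.16, -0.95, -0.27, 431.7], [-0.0, 0.27, -0.96, 357.57], [0.0, 0.0, 0.0, 1.0]]
[[314. 276.]
 [315. 211.]
 [314. 241.]
 [510. 278.]]
```

View pics/w2.png

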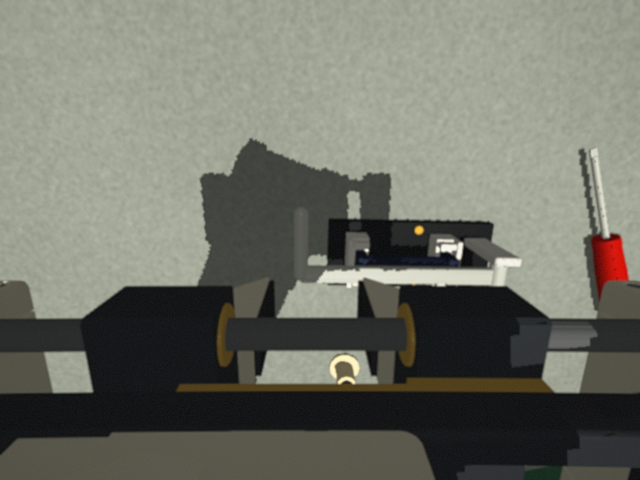

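Run:
```python
from h import *
im,c=load('w2'); t,ct=load('top0')
u=[[301,211],[301,272],[508,266]]
print(plane(c,u,67))
print(tri(c,u[:2],ct,[[137.5,317.8],[164.5,320.5]]).round(1))
# base corners of black base from wrist, visible: top edge
print(plane(c,[[329,219],[494,223]],12))
print(proj(c,[blk(-82.5,35,12),blk(82.5,35,12)]))
```

```text
[[419.44316382 380.02695178  67.        ]
 [410.07332534 326.93502715  67.        ]
 [587.22055312 303.49258418  67.        ]]
[[417.5 380.4  67.7   4. ]
 [410.9 328.1  70.5   0.9]]
[[441.52284404 357.77688918  12.        ]
 [602.34098478 327.03918253  12.        ]]
[[327.21660208 223.44136374]
 [493.39676655 224.30462607]]
```

```bash
sed -i 's/^BY=.*/BY=-9.7; BC=np.array([503.7,307.0])/' h.py
python3 - <<'E'
from h import *
print(rel([415.5,358.5,49],BY),blk(-95,32,49),blk(75,0,67))
t,ct=load('top2'); 
cr=((t[:,:,0]>170)&(t[:,:,2]<t[:,:,0]-25))
n,l,stt,cc=cv2.connectedComponentsWithStats(cr.astype(np.uint8))
for i in range(1,n):
    if stt[i,4]>60: print(cc[i],stt[i])
E
```

```text
(array([ 0.0019, -0.017 ,  0.1496]), array([ 0.04,  0.14, -0.01])) [415.44983058 354.54900207  49.        ] [577.62776018 294.36329653  67.        ]
[292.87301587 160.        ] [289 156   9   9  63]
[218.95       171.39166667] [196 168  40   9 120]
[379.02083333 172.0625    ] [371 169  18   7  96]
[367.39578005 191.53069054] [ 345  171   49   40 1564]
[390.98811917 261.76841528] [ 353  216   79   90 5471]
[277.79904306 305.69856459] [269 297  18  18 209]
[246.26262626 311.16161616] [238 303  17  17 198]
[433.59935897 335.5       ] [428 321  13  30 312]
```

Open floor of the bay and catch visible; bushings unchanged. Descend on the handle and close.

Call:
drive_tool:
  plan:
    - [[0.001, -0.017, 0.03], [0, 0, 0], 0.04]
    - [[0.001, -0.017, 0.07], [0, 0, 0], 0.04]
    - [[0.001, -0.017, 0.11], [0, 0, 0], 0.04]
    - [[0.001, -0.017, 0.14], [0, 0, 0], 0.04]
    - [[0.001, -0.017, 0.149], [0, 0, 0], 0.04]
    - [[0.001, -0.017, 0.149], [0, 0, 0], 0.0]
    - [[0.001, -0.017, 0.149], [0, 0, 0], 0.0]
    - [[0.001, -0.017, 0.149], [0, 0, 0], 0.0]
    - [[0.001, -0.017, 0.149], [0, 0, 0], 0.0]
  squeeze: 12

```text
t: 9.3
position: [416.2, 358.2, 51.0]
ee_rot: [2.4, 2.024, 0.002]
contact_force: [-0.2, 0.0, -0.0]
finger_gap: 0.135
```

Call:
drive_tool:
  plan:
    - [[0, 0.0028, -0.03], [0, 0, 0], 0.0]
    - [[0, 0.0109, -0.06], [0, 0, 0], 0.0]
    - [[0, 0.0242, -0.0874], [0, 0, 0], 0.0]
    - [[0, 0.0422, -0.112], [0, 0, 0], 0.0]
    - [[0, 0.0643, -0.133], [0, 0, 0], 0.0]
    - [[0, 0.0643, -0.133], [0, 0, 0], 0.0]

```text
t: 9.9
position: [484.5, 344.5, 186.8]
ee_rot: [2.403, 2.014, 0.007]
contact_force: [3.4, -4.4, -6.2]
finger_gap: 0.127
```

Call:
drive_tool:
  plan:
    - [[0, 0.0215, -0.0136], [0, 0, 0], 0.0]
    - [[0, 0.0496, -0.0255], [0, 0, 0], 0.0]
    - [[0, 0.0794, -0.0322], [0, 0, 0], 0.0]
    - [[0, 0.11, -0.0335], [0, 0, 0], 0.0]
    - [[0, 0.137, -0.03], [0, 0, 0], 0.0]
    - [[0, 0.137, -0.03], [0, 0, 0], 0.0]

```text
t: 10.5
position: [623.3, 318.7, 218.2]
ee_rot: [2.407, 2.007, 0.012]
contact_force: [1.4, -5.0, 5.6]
finger_gap: 0.124
```

Call:
drive_tool:
  plan:
    - [[0, 0, 0], [0, 0, 0], 0.045]
    - [[0, 0, 0], [0, 0, 0], 0.045]
    - [[0, 0, -0.03], [0, 0, 0], 0.045]
    - [[0, 0, -0.07], [0, 0, 0], 0.06]
    - [[0, 0, -0.08], [0, 0, 0], 0.06]

```text
t: 11.0
position: [622.4, 320.8, 303.5]
ee_rot: [2.405, 2.009, 0.021]
contact_force: [-0.3, 1.3, 0.2]
finger_gap: 0.506
```

Run:
```python
from h import *
s,p,Rm=st();print(s['t'],p,s['q'],s['finger_gap']); print(rel(blk(25,0,215),BY+90))
```

```text
11.0 [622.35226133 320.75287767 303.46043391] [-0.26435496  0.56491246 -0.51647693  1.22498763  0.279603    1.40534266
 -0.93409624] 0.5058256615254887
(array([-0.0349, -0.0906,  0.0869]), array([ 0.43, -0.91, 89.44]))
```

Call:
drive_tool:
  plan:
    - [[-0.008, -0.02, 0], [0, 0, -8.5], 0.07]
    - [[-0.016, -0.04, 0], [0, 0, -17], 0.07]
    - [[-0.024, -0.06, 0], [0, 0, -25.5], 0.07]
    - [[-0.03, -0.08, 0.01], [0, 0, -34], 0.07]
    - [[-0.035, -0.09, 0.02], [0, 0, -42.5], 0.07]
    - [[-0.035, -0.09, 0.03], [0, 0, -51], 0.07]
    - [[-0.035, -0.09, 0.05], [0, 0, -59.5], 0.07]
    - [[-0.035, -0.09, 0.07], [0, 0, -68], 0.07]
    - [[-0.035, -0.09, 0.085], [0, 0, -76.5], 0.07]
    - [[-0.035, -0.09, 0.087], [0, 0, -85], 0.07]

```text
t: 12.0
position: [527.2, 301.9, 213.0]
ee_rot: [0.404, 3.102, 0.004]
contact_force: [0.2, -0.4, -0.1]
finger_gap: 0.759
```

Run:
```python
from h import *
s,p,Rm=st();print(s['t'],p,s['q'],s['finger_gap']); print(rel(blk(25,0,215),BY+90))
im,c=snap('wrist','w3'); t,ct=snap('top','top3')
print(proj(c,[blk(0,0,60),blk(-45,0,47),blk(45,0,47)]).round(0))
o=np.zeros((480,800,3),np.uint8);o[:,:640]=im; b=cv2.resize(t[200:335,120:200],None,fx=2,fy=2,interpolation=3); o[:270,640:]=b; cv2.imwrite('pics/c3.png',o[:,:,::-1])
```

```text
12.0 [527.21541506 301.93387253 212.99303457] [-0.04098733  0.55876271 -0.8720154   1.59558046  0.46218304  1.19288788
  0.30355343] 0.7586326243380095
(array([-0.0009,  0.0011, -0.002 ]), array([ 0.19,  0.73, -5.12]))
[[313. 199.]
 [308. 145.]
 [317. 243.]]
```

View pics/c3.png

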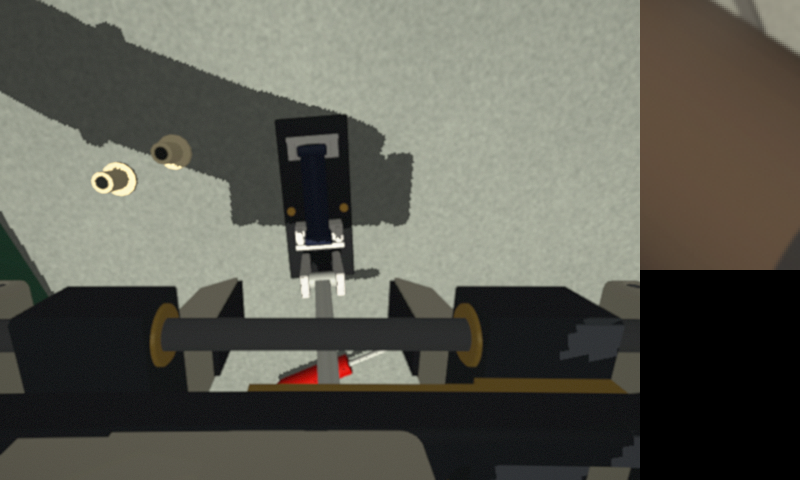

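```bash
cat >> h.py <<'E'
def housing(im,box=(270,120,360,260)):
    x0,y0,x1,y1=box; a=im.astype(int); m=np.zeros(im.shape[:2],np.uint8)
    m[y0:y1,x0:x1]=((a[:,:,2]>a[:,:,0]+10)&(a[:,:,2]>22))[y0:y1,x0:x1]
    m=cv2.morphologyEx(m,cv2.MORPH_OPEN,np.ones((3,3))); n,l,s,c=cv2.connectedComponentsWithStats(m)
    i=1+np.argmax(s[1:,4]); q=np.argwhere(l==i)[:,::-1].astype(np.float32); return c[i],s[i],cv2.minAreaRect(q),q
E
python3 - <<'E'
from h import *
im,c=load('w3'); cen,s,r,q=housing(im); print(cen,s,r)
v=q[:,1]; 
for lo in range(int(v.min()),int(v.max())+1,8):
    k=q[(v>=lo)&(v<lo+2)]; print(lo,k[:,0].min(),k[:,0].max()) if len(k) else 0
rows=[(lambda k:[(k[:,0].min()+k[:,0].max())/2,y])(q[v==y]) for y in (165,180,195,210)]
P=plane(c,rows,50);print(P)
d=P[0]-P[-1];print(np.degrees(np.arctan2(d[1],d[0])))
for z in(47,60):print(plane(c,[[312,145.5],[318,243]],z), )
print(rel(blk(-40,0,150),BY+90))
E
```

```text
[317.64379085 234.4379085 ] [306 216  25  29 306] ((318.0, 230.0), (28.0, 24.0), 90.0)
216 313.0 315.0
224 310.0 323.0
232 316.0 325.0
240 306.0 330.0Traceback (most recent call last):
  File "<stdin>", line 6, in <module>
  File "<stdin>", line 6, in <lambda>
    return umr_minimum(a, axis, None, out, keepdims, initial, where)
ValueError: zero-size array to reduction operation minimum which has no identity
```

Run:
```python
from h import *
im,c=load('w3')
print(im[180,285:340:4].tolist()); print(im[200,285:345:4].tolist())
a=im.astype(float); m=((a[:,:,2]>1.3*a[:,:,0]+2)).astype(np.uint8); m[:125]=0;m[250:]=0;m[:,:270]=0;m[:,360:]=0
for y in range(140,250,8):
    k=np.flatnonzero(m[y]); print(y,k.min() if len(k) else 0,k.max() if len(k) else 0,len(k))
rows=[]
for y in range(165,205,5):
    k=np.flatnonzero(m[y]); 
    if len(k)>3: rows.append([(k.min()+k.max())/2,y])
P=plane(c,rows,50);d=np.polyfit(P[:,0],P[:,1],1);print('yaw',np.degrees(np.arctan(d[0])),P[[0,-1]],'y at 503.7',np.polyval(d,503.7))
for z in(47,60):print(plane(c,[[312,145.5],[318,243]],z))
```

```text
[[17, 20, 23], [17, 19, 20], [18, 17, 20], [21, 23, 24], [17, 19, 20], [11, 14, 24], [13, 16, 27], [19, 23, 30], [18, 22, 31], [12, 16, 26], [18, 19, 27], [20, 22, 22], [22, 20, 22], [18, 19, 22]]
[[12, 15, 16], [18, 20, 19], [18, 20, 21], [17, 20, 19], [15, 18, 18], [13, 15, 26], [16, 19, 25], [13, 15, 25], [14, 18, 26], [19, 21, 28], [14, 19, 27], [15, 15, 15], [17, 17, 19], [20, 23, 22], [14, 18, 18]]
140 0 0 0
148 299 324 25
156 302 320 19
164 284 328 27
172 282 326 26
180 302 326 25
188 302 339 25
196 302 343 24
204 304 327 24
212 305 348 25
220 293 326 22
228 308 327 20
236 307 329 23
244 307 312 6
yaw -16.857089831849134 [[476.36488325 314.08159616  50.        ]
 [505.6892353  302.94668717  50.        ]] y at 503.7 305.56720895497193
[[460.24625279 317.91791192  47.        ]
 [548.19201691 300.30285981  47.        ]]
[[460.01294565 318.06334296  60.        ]
 [544.42590697 301.15589179  60.        ]]
```

```bash
sed -i 's/^BY=.*/BY=-10.5; BC=np.array([503.2,309.0])/' h.py
python3 - <<'E'
from h import *
print(rel(blk(0,0,100),BY+90),rel(blk(0,0,28),BY+90))
E
```

```text
(array([ 0.027 , -0.0007,  0.1139]), array([ 0.29,  0.77, -4.56])) (array([ 0.028 , -0.0011,  0.1859]), array([ 0.29,  0.77, -4.56]))
```

Call:
drive_tool:
  plan:
    - [[0.027, -0.001, 0.03], [0.3, 0.8, -4.6], 0.06]
    - [[0.027, -0.001, 0.07], [0.3, 0.8, -4.6], 0.06]
    - [[0.027, -0.001, 0.11], [0.3, 0.8, -4.6], 0.06]
    - [[0.028, -0.001, 0.15], [0.3, 0.8, -4.6], 0.06]
    - [[0.028, -0.001, 0.175], [0.3, 0.8, -4.6], 0.06]
    - [[0.028, -0.001, 0.186], [0.3, 0.8, -4.6], 0.06]
    - [[0.028, -0.001, 0.186], [0.3, 0.8, -4.6], 0.06]

```text
t: 12.8
position: [502.6, 309.0, 27.3]
ee_rot: [-0.289, -3.127, 0.002]
contact_force: [-0.0, -0.2, -0.2]
finger_gap: 0.653
```

Call:
drive_tool:
  plan:
    - [[0, 0, 0], [0, 0, 0], 0.0]
    - [[0, 0, 0], [0, 0, 0], 0.0]
    - [[0, 0, 0], [0, 0, 0], 0.0]
    - [[0, 0, 0], [0, 0, 0], 0.0]
    - [[0, 0, 0], [0, 0, 0], 0.0]
  squeeze: 25

```text
t: 13.3
position: [502.8, 309.1, 27.8]
ee_rot: [-0.29, -3.127, 0.001]
contact_force: [-0.4, 0.3, -0.5]
finger_gap: 0.272
```

Call:
drive_tool:
  plan:
    - [[0, 0, 0], [0, 0, 0], 0.0]
    - [[0, 0, 0], [0, 0, 0], 0.0]
    - [[0, 0, -0.02], [0, 0, 0], 0.0]
    - [[0, 0, -0.05], [0, 0, 0], 0.0]
    - [[0, 0, -0.1], [0, 0, 0], 0.0]
    - [[0, 0, -0.15], [0, 0, 0], 0.0]
    - [[0, 0, -0.19], [0, 0, 0], 0.0]
    - [[0, 0, -0.22], [0, 0, 0], 0.0]
    - [[0, 0, -0.22], [0, 0, 0], 0.0]

```text
t: 14.2
position: [504.1, 311.0, 252.3]
ee_rot: [0.289, 3.124, 0.006]
contact_force: [-0.3, 0.8, -1.9]
finger_gap: 0.23
```

Run:
```python
from h import *
s,p,Rm=st();print(s['t'],p,s['q'],s['finger_gap'],s['contact_force'])
print(rel(cab(-43,120,220),95.4)); print(rel(cab(-43,120,220),5.4))
```

```text
14.2 [504.14344357 311.04448348 252.27527657] [-0.03181358  0.51594146 -0.920105    1.57110207  0.42598001  1.26185947
  0.36762615] 0.23016375555296392 [-0.28498182  0.84872278 -1.86689538]
(array([-0.0934, -0.3726,  0.0311]), array([  0.21,   0.24, -15.98]))
(array([-0.0934, -0.3726,  0.0311]), array([3.400e-01, 3.000e-02, 7.402e+01]))
```

Run:
```python
from h import *
print(rel(cab(-43,80,240),95.4))
```

```text
(array([-0.1045, -0.411 ,  0.011 ]), array([  0.21,   0.24, -15.98]))
```

Call:
drive_tool:
  plan:
    - [[-0.01, -0.04, 0], [0, 0, -2], 0.0]
    - [[-0.021, -0.082, 0], [0, 0, -4], 0.0]
    - [[-0.032, -0.125, 0], [0, 0, -6], 0.0]
    - [[-0.043, -0.168, 0], [0, 0, -8], 0.0]
    - [[-0.054, -0.211, 0.003], [0, 0, -10], 0.0]
    - [[-0.065, -0.254, 0.005], [0, 0, -12], 0.0]
    - [[-0.076, -0.297, 0.008], [0, 0, -14], 0.0]
    - [[-0.087, -0.34, 0.01], [0, 0, -15], 0.0]
    - [[-0.097, -0.38, 0.011], [0.2, 0.2, -16], 0.0]
    - [[-0.104, -0.411, 0.011], [0.2, 0.2, -16], 0.0]

```text
t: 15.2
position: [530.0, -115.3, 238.4]
ee_rot: [0.146, -3.137, 0.0]
contact_force: [0.4, 0.4, -2.6]
finger_gap: 0.226
```

Call:
drive_tool:
  plan:
    - [[0, 0, 0], [0, 0, 0], 0.0]
    - [[0, 0, 0], [0, 0, 0], 0.0]

```text
t: 15.4
position: [529.2, -116.5, 237.1]
ee_rot: [0.142, -3.135, -0.001]
contact_force: [-0.0, 0.5, -1.2]
finger_gap: 0.232
```

Run:
```python
from h import *
s,p,Rm=st();print(s['t'],p,incab(p),s['finger_gap'])
print(rel(cab(-43,80,87.5),95.4))
im,c=snap('wrist','w4')
```

```text
15.4 [ 529.18344955 -116.45650946  237.10583322] [-45.67843161  75.87896422] 0.23208376918945658
(array([-0.0032,  0.004 ,  0.1496]), array([ 0.04, -0.2 , -0.22]))
```

View pics/w4.png

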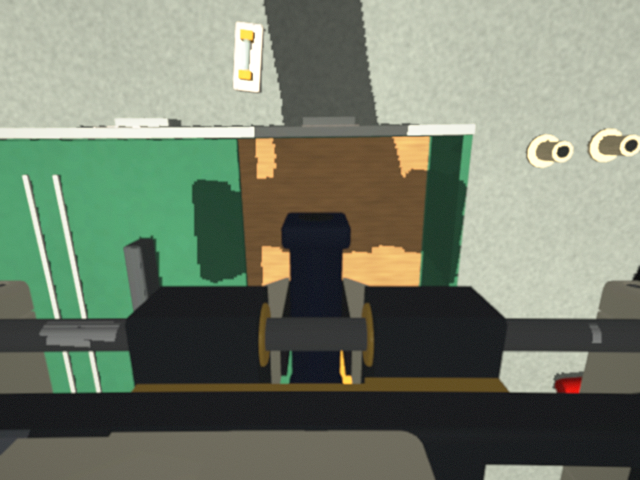

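Call:
drive_tool:
  plan:
    - [[-0.003, 0.004, 0.04], [0, 0, 0], 0.0]
    - [[-0.003, 0.004, 0.08], [0, 0, 0], 0.0]
    - [[-0.003, 0.004, 0.115], [0, 0, 0], 0.0]
    - [[-0.003, 0.004, 0.135], [0, 0, 0], 0.0]
    - [[-0.003, 0.004, 0.147], [0, 0, 0], 0.0]
    - [[-0.003, 0.004, 0.149], [0, 0, 0], 0.0]
    - [[-0.003, 0.004, 0.149], [0, 0, 0], 0.0]

```text
t: 16.15
position: [532.1, -109.7, 89.2]
ee_rot: [0.147, -3.136, -0.002]
contact_force: [0.5, 0.0, -2.2]
finger_gap: 0.229
```

Call:
drive_tool:
  plan:
    - [[0, 0, 0.003], [0, 0, 0], 0.0]
    - [[0, 0, 0.003], [0, 0, 0], 0.036]
    - [[0, 0, 0.003], [0, 0, 0], 0.036]
    - [[0, 0, 0.003], [0, 0, 0], 0.036]
    - [[0, 0, -0.02], [0, 0, 0], 0.036]
    - [[0, 0, -0.06], [0, 0, 0], 0.036]
    - [[0, 0, -0.1], [0, 0, 0], 0.036]
    - [[0, 0, -0.14], [0, 0, 0], 0.036]
    - [[0, 0, -0.15], [0, 0, 0], 0.036]

```text
t: 17.05
position: [534.5, -109.1, 243.9]
ee_rot: [-0.147, 3.134, -0.0]
contact_force: [1.3, 0.7, -0.1]
finger_gap: 0.389
```

```bash
cat >> h.py <<'E'
def cream(im,box,mn=30):
    a=im.astype(int); x0,y0,x1,y1=box; m=np.zeros(im.shape[:2],np.uint8)
    m[y0:y1,x0:x1]=((a[:,:,0]>140)&(a[:,:,2]<a[:,:,0]-22))[y0:y1,x0:x1]
    n,l,s,c=cv2.connectedComponentsWithStats(m); return [(c[i].round(1),s[i].tolist(),cv2.minEnclosingCircle(np.argwhere(l==i)[:,::-1].astype(np.float32))) for i in range(1,n) if s[i,4]>=mn]
E
python3 - <<'E'
from h import *
s,p,Rm=st();print(s['t'],p,s['finger_gap'],s['q'])
im,c=snap('wrist','w5'); t,ct=snap('top','top5'); sc,cs=snap('scene','sc5')
print('w',cream(im,(440,80,640,200))); print('t',cream(t,(200,200,320,420))); print('s',cream(sc,(340,230,470,350)))
b=cv2.resize(im[100:400,200:640],None,fx=1.0,fy=1.0); a=cv2.resize(t[280:330,220:310],None,fx=4,fy=4,interpolation=3)
o=np.zeros((510,800,3),np.uint8); o[:300,:440]=b; o[300:500,:360]=a; o[:480,440:]=cv2.resize(sc[60:460,180:480],(360,480)); cv2.imwrite('pics/c5.png',o[:,:,::-1])
E
```

```text
17.05 [ 534.48981584 -109.13857746  243.85596857] 0.38936763239510563 [ 0.81435138  0.46904347 -1.00360187  1.69106821  0.42010297  1.21103001
  1.37436708]
w [(array([593.3, 138.5]), [580, 121, 34, 35, 567], ((597.0, 138.5), 19.52572250366211)), (array([538.9, 144. ]), [518, 127, 47, 35, 858], ((541.0, 145.0), 23.537303924560547)), (array([620.1, 138. ]), [609, 127, 23, 23, 309], ((620.5, 138.5), 12.747649192810059))]
t [(array([277.7, 305.8]), [268, 297, 20, 19, 282], ((277.5967712402344, 305.6290283203125), 9.76393985748291)), (array([246.4, 311.1]), [237, 302, 19, 19, 274], ((246.12857055664062, 311.05712890625), 9.8499755859375))]
s [(array([397.3, 283.3]), [388, 272, 19, 22, 249], ((397.631591796875, 282.3157958984375), 11.202706336975098)), (array([416.8, 311.1]), [407, 299, 20, 23, 284], ((417.2234191894531, 310.14892578125), 11.48958969116211))]
```

View pics/c5.png

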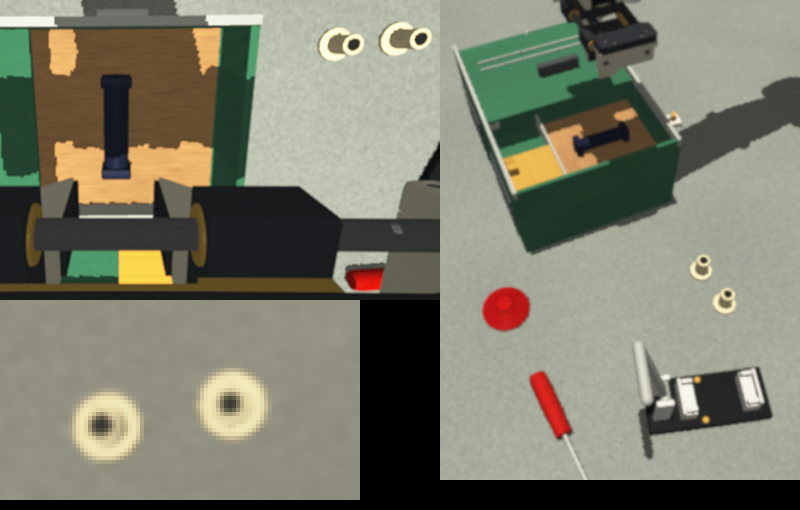

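Run:
```python
from h import *
t,ct=load('top5'); sc,cs=load('sc5'); w,cw=load('w5')
print('flange',plane(ct,[[277.7,305.7],[246.3,311.1]],5)); print('hole',plane(ct,[[277.6,305.6],[245.6,311.2]],34))
# holes: wrist crop offset (200,100): (353,44),(420,38); scene crop: x=180+(x-440)/1.2,y=60+y/1.2
wh=[[553,144],[620.3,138.3]]; sh=[[180+(704-440)/1.2,60+260/1.2],[180+(727-440)/1.2,60+294/1.2]]
H=tri(cw,wh,cs,sh);print('hole tri w-s',H.round(1)); print('top-w',tri(ct,[[277.6,305.6],[245.6,311.2]],cw,wh).round(1))
print('wrist hole z34',plane(cw,wh,34))
for yaw in(5.4,40.4,60,95): print(yaw,rel([441,120,150],yaw))
```

```text
flange [[442.69073233 118.81156036   5.        ]
 [431.55452768 181.75938094   5.        ]]
hole [[442.02693656 117.75619117  34.        ]
 [430.82703443 179.98717781  34.        ]]
hole tri w-s [[442.4 119.3  34.5   0.5]
 [432.3 182.   34.2   1.1]]
top-w [[442.3 117.7  36.7   0.8]
 [431.4 179.7  37.3   1.3]]
wrist hole z34 [[442.59913814 119.45256844  34.        ]
 [431.76610815 182.49260022  34.        ]]
5.4 (array([0.0695, 0.2376, 0.0895]), array([-4.000e-02, -7.000e-02,  8.995e+01]))
40.4 (array([0.0695, 0.2376, 0.0895]), array([-2.000e-02, -7.000e-02,  5.495e+01]))
60 (array([0.0695, 0.2376, 0.0895]), array([-1.000e-02, -7.000e-02,  3.535e+01]))
95 (array([0.0695, 0.2376, 0.0895]), array([ 0.02, -0.07,  0.35]))
```

Call:
drive_tool:
  plan:
    - [[0.007, 0.024, 0], [0, 0, 8.5], 0.05]
    - [[0.014, 0.05, 0], [0, 0, 17], 0.05]
    - [[0.022, 0.075, 0], [0, 0, 25.5], 0.05]
    - [[0.03, 0.1, 0], [0, 0, 34], 0.05]
    - [[0.037, 0.125, 0], [0, 0, 42.5], 0.05]
    - [[0.045, 0.15, 0], [0, 0, 51], 0.05]
    - [[0.052, 0.18, 0.02], [0, 0, 59.5], 0.05]
    - [[0.06, 0.21, 0.05], [0, 0, 68], 0.05]
    - [[0.069, 0.236, 0.08], [0, 0, 76.5], 0.05]
    - [[0.069, 0.236, 0.09], [0, 0, 85], 0.05]

```text
t: 18.2
position: [437.9, 120.5, 146.0]
ee_rot: [-1.985, -2.428, 0.007]
contact_force: [-0.2, -1.2, 0.0]
finger_gap: 0.548
```

Call:
drive_tool:
  plan:
    - [[0, 0, 0], [0, 0, 5], 0.05]
    - [[0, 0, 0], [0, 0, 5], 0.05]

```text
t: 18.4
position: [435.9, 120.3, 143.9]
ee_rot: [-2.087, -2.338, 0.013]
contact_force: [0.1, 0.7, 0.1]
finger_gap: 0.543
```

Run:
```python
from h import *
s,p,Rm=st();print(s['t'],p,s['finger_gap'],s['q'])
print(rel([442.4,118.8,8],5.4))
t,ct=snap('top','top6'); print('t',cream(t,(200,200,320,420)))
```

```text
18.4 [435.88178971 120.31110178 143.91086276] 0.5434917015694396 [ 0.18278359  0.34868426 -0.70370257  2.03047721  0.28744182  0.87196016
 -0.56757322]
(array([-0.0022,  0.0078,  0.1358]), array([-0.63,  0.  ,  1.08]))
t []
```

Call:
drive_tool:
  plan:
    - [[-0.002, 0.007, 0.04], [-0.6, 0, 1], 0.05]
    - [[-0.002, 0.007, 0.08], [-0.6, 0, 1], 0.05]
    - [[-0.002, 0.007, 0.115], [-0.6, 0, 1], 0.05]
    - [[-0.002, 0.007, 0.132], [-0.6, 0, 1], 0.05]
    - [[-0.002, 0.007, 0.135], [-0.6, 0, 1], 0.05]
    - [[-0.002, 0.007, 0.135], [-0.6, 0, 1], 0.0]
    - [[-0.002, 0.007, 0.135], [-0.6, 0, 1], 0.0]
    - [[-0.002, 0.007, 0.135], [-0.6, 0, 1], 0.0]
    - [[-0.002, 0.007, 0.135], [-0.6, 0, 1], 0.0]
    - [[-0.002, 0.007, 0.135], [-0.6, 0, 1], 0.0]
  squeeze: 15

```text
t: 19.45
position: [443.3, 118.9, 10.3]
ee_rot: [2.108, 2.327, 0.003]
contact_force: [-1.3, -0.3, 7.1]
finger_gap: 0.21
```

Call:
drive_tool:
  plan:
    - [[0, 0, -0.03], [0, 0, 0], 0.0]
    - [[0, 0, -0.08], [0, 0, 0], 0.0]
    - [[0, 0, -0.13], [0, 0, 0], 0.0]
    - [[0, 0, -0.18], [0, 0, 0], 0.0]
    - [[0, 0, -0.21], [0, 0, 0], 0.0]
    - [[0, 0, -0.21], [0, 0, 0], 0.0]

```text
t: 20.05
position: [444.9, 119.9, 224.6]
ee_rot: [2.105, 2.323, 0.013]
contact_force: [-0.2, 0.6, -0.7]
finger_gap: 0.212
```

Run:
```python
from h import *
s,p,Rm=st();print(s['t'],p,s['finger_gap'],s['contact_force'])
print(rel(cab(-72,140,220),5.4))
```

```text
20.05 [444.89763776 119.92959677 224.63851025] 0.21238075826433817 [-0.18238825  0.64779174 -0.68580376]
(array([-0.1793,  0.0346,  0.0049]), array([ 0.59, -0.04,  0.22]))
```

Call:
drive_tool:
  plan:
    - [[-0.045, 0.009, 0], [0, 0, 0], 0.0]
    - [[-0.09, 0.018, 0], [0, 0, 0], 0.0]
    - [[-0.135, 0.027, 0], [0, 0, 0], 0.0]
    - [[-0.17, 0.034, 0], [0.6, 0, 0], 0.0]
    - [[-0.179, 0.035, 0], [0.6, 0, 0.2], 0.0]
    - [[-0.179, 0.035, 0], [0.6, 0, 0.2], 0.0]
    - [[-0.179, 0.035, 0.04], [0.6, 0, 0.2], 0.0]
    - [[-0.179, 0.035, 0.08], [0.6, 0, 0.2], 0.0]
    - [[-0.179, 0.035, 0.11], [0.6, 0, 0.2], 0.0]
    - [[-0.179, 0.035, 0.12], [0.6, 0, 0.2], 0.0]

```text
t: 21.05
position: [495.9, -52.7, 102.2]
ee_rot: [-2.107, -2.323, 0.003]
contact_force: [0.8, 0.5, -0.1]
finger_gap: 0.213
```

Run:
```python
from h import *
s,p,Rm=st();print(s['t'],p,incab(p),s['finger_gap'],s['contact_force']); print(rel(cab(-72,140,97),5.4))
```

```text
21.05 [495.9421794  -52.65090437 102.17044375] [-72.76753795 142.52967764] 0.21329296293229144 [ 0.79601562  0.52265331 -0.12168535]
(array([-0.0025,  0.0008,  0.0052]), array([-0.28, -0.13,  0.19]))
```

Call:
drive_tool:
  plan:
    - [[-0.002, 0, 0.005], [0, 0, 0], 0.0]
    - [[-0.002, 0, 0.006], [0, 0, 0], 0.0]
    - [[-0.002, 0, 0.006], [0, 0, 0], 0.034]
    - [[-0.002, 0, 0.006], [0, 0, 0], 0.034]
    - [[-0.002, 0, 0.006], [0, 0, 0], 0.034]
    - [[-0.002, 0, -0.02], [0, 0, 0], 0.034]
    - [[-0.002, 0, -0.06], [0, 0, 0], 0.034]
    - [[-0.002, 0, -0.1], [0, 0, 0], 0.04]
    - [[-0.002, 0, -0.125], [0, 0, 0], 0.04]
    - [[-0.002, 0, -0.125], [0, 0, 0], 0.04]

```text
t: 22.05
position: [499.0, -54.6, 231.3]
ee_rot: [2.11, 2.326, 0.003]
contact_force: [0.4, -0.6, 0.5]
finger_gap: 0.435
```

Run:
```python
from h import *
s,p,Rm=st();print(s['t'],p,s['finger_gap'],s['contact_force']); 
t,ct=snap('top','top7'); sc,cs=snap('scene','sc7'); print('t',cream(t,(180,200,335,440))); print('s',cream(sc,(340,230,560,440)))
print(rel([431.7,181.3,140],5.4))
```

```text
22.05 [499.01334497 -54.63098353 231.30204584] 0.4352743843434029 [ 0.43161158 -0.59839947  0.45568316]
t [(array([192.6, 233.6]), [190, 229, 6, 10, 32], ((192.5, 233.5), 4.743516445159912)), (array([188.5, 252.1]), [180, 247, 17, 13, 91], ((187.5, 252.5), 9.300638198852539)), (array([246.3, 311.1]), [237, 302, 19, 19, 279], ((246.3552703857422, 311.1842041015625), 9.833036422729492))]
s [(array([416.9, 311.1]), [407, 299, 20, 23, 285], ((417.2234191894531, 310.14892578125), 11.48958969116211))]
(array([ 0.2415, -0.0418,  0.0882]), array([-0.19, -0.08,  0.16]))
```

B has not moved; go to it.

Call:
drive_tool:
  plan:
    - [[0.045, -0.008, 0], [0, 0, 0], 0.05]
    - [[0.09, -0.016, 0], [0, 0, 0], 0.05]
    - [[0.135, -0.024, 0], [0, 0, 0], 0.05]
    - [[0.18, -0.032, 0.02], [0, 0, 0], 0.05]
    - [[0.22, -0.039, 0.05], [0, 0, 0], 0.05]
    - [[0.241, -0.042, 0.08], [0, 0, 0.2], 0.05]
    - [[0.241, -0.042, 0.088], [0, 0, 0.2], 0.05]
    - [[0.241, -0.042, 0.088], [0, 0, 0.2], 0.05]

```text
t: 22.95
position: [430.0, 180.1, 138.4]
ee_rot: [-2.109, -2.321, 0.009]
contact_force: [0.6, -1.2, 1.1]
finger_gap: 0.549
```

Run:
```python
from h import *
s,p,Rm=st();print(s['t'],p,s['finger_gap'],s['contact_force']); 
print(rel([431.7,181.3,9.5],5.4))
sc,cs=snap('scene','sc8'); print('s',cream(sc,(340,230,560,440)))
```

```text
22.95 [429.9811332  180.13810679 138.35679843] 0.5486512592474022 [ 0.63938539 -1.17521879  1.06609548]
(array([0.001 , 0.0028, 0.1288]), array([-0.44, -0.01,  0.07]))
s [(array([401.2, 409.3]), [399, 407, 6, 6, 30], ((401.0909118652344, 409.18182373046875), 3.0220539569854736))]
```

Run:
```python
from h import *
w,c=snap('wrist','w8'); print(cream(w,(0,0,640,480),80)); print(proj(c,[[431.7,181.3,34],[431.7,181.3,5]]))
sc,cs=load('sc8'); print(sc[300:322:5,405:430:6].tolist())
```

```text
[(array([473.3,  39.7]), [468, 33, 12, 14, 134], ((472.9193420410156, 39.66128921508789), 6.978768348693848)), (array([444.6, 117.8]), [439, 112, 12, 13, 117], ((444.4230651855469, 117.73076629638672), 6.283592700958252))]
[[318.1005993  240.01591231]
 [318.07402462 231.02522615]]
[[[186, 190, 174], [84, 86, 79], [99, 95, 81], [82, 83, 75], [78, 80, 74]], [[149, 153, 140], [103, 100, 84], [62, 58, 47], [100, 93, 74], [79, 81, 74]], [[77, 80, 73], [127, 117, 91], [124, 116, 90], [126, 118, 92], [79, 81, 75]], [[78, 80, 73], [130, 119, 95], [127, 118, 92], [131, 121, 97], [78, 79, 73]], [[77, 80, 74], [96, 93, 80], [129, 120, 96], [93, 93, 79], [78, 81, 74]]]
```

Call:
drive_tool:
  plan:
    - [[0.001, 0.002, 0.04], [-0.4, 0, 0], 0.05]
    - [[0.001, 0.002, 0.08], [-0.4, 0, 0], 0.05]
    - [[0.001, 0.002, 0.11], [-0.4, 0, 0], 0.05]
    - [[0.001, 0.002, 0.125], [-0.4, 0, 0], 0.05]
    - [[0.001, 0.002, 0.127], [-0.4, 0, 0], 0.05]
    - [[0.001, 0.002, 0.127], [-0.4, 0, 0], 0.0]
    - [[0.001, 0.002, 0.127], [-0.4, 0, 0], 0.0]
    - [[0.001, 0.002, 0.127], [-0.4, 0, 0], 0.0]
    - [[0.001, 0.002, 0.127], [-0.4, 0, 0], 0.0]
    - [[0.001, 0.002, 0.127], [-0.4, 0, 0], 0.0]

```text
t: 24.05
position: [433.7, 181.1, 13.9]
ee_rot: [2.115, 2.32, 0.006]
contact_force: [-1.2, -0.5, 7.5]
finger_gap: 0.212
```

Call:
drive_tool:
  plan:
    - [[0, 0, -0.03], [0, 0, 0], 0.0]
    - [[0, 0, -0.08], [0, 0, 0], 0.0]
    - [[0, 0, -0.13], [0, 0, 0], 0.0]
    - [[0, 0, -0.18], [0, 0, 0], 0.0]
    - [[0, 0, -0.21], [0, 0, 0], 0.0]
    - [[0, 0, -0.21], [0, 0, 0], 0.0]

```text
t: 24.65
position: [434.8, 182.2, 228.2]
ee_rot: [2.113, 2.317, 0.016]
contact_force: [0.1, 0.0, -0.9]
finger_gap: 0.214
```

Run:
```python
from h import *
s,p,Rm=st();print(s['t'],p,s['finger_gap'],s['contact_force'])
print(rel(cab(-12,140,220),5.4))
```

```text
24.65 [434.76304702 182.2396008  228.19659739] 0.21369024866034783 [ 0.1196115   0.0238565  -0.94808886]
(array([-0.2419,  0.1   ,  0.0087]), array([ 0.67, -0.15, -0.13]))
```

Call:
drive_tool:
  plan:
    - [[-0.044, 0.018, 0], [0, 0, 0], 0.0]
    - [[-0.088, 0.036, 0], [0, 0, 0], 0.0]
    - [[-0.132, 0.055, 0], [0, 0, 0], 0.0]
    - [[-0.176, 0.073, 0], [0.6, 0, 0], 0.0]
    - [[-0.22, 0.091, 0], [0.6, 0, 0], 0.0]
    - [[-0.242, 0.1, 0], [0.6, 0, 0], 0.0]
    - [[-0.242, 0.1, 0.02], [0.6, 0, 0], 0.0]
    - [[-0.242, 0.1, 0.06], [0.6, 0, 0], 0.0]
    - [[-0.242, 0.1, 0.1], [0.6, 0, 0], 0.0]
    - [[-0.242, 0.1, 0.12], [0.6, 0, 0], 0.0]

```text
t: 25.65
position: [555.3, -49.4, 104.5]
ee_rot: [-2.113, -2.318, 0.001]
contact_force: [0.6, -0.8, -0.7]
finger_gap: 0.212
```

Run:
```python
from h import *
s,p,Rm=st();print(s['t'],p,incab(p),s['finger_gap'],s['contact_force']); print(rel(cab(-12,140,101),5.4))
```

```text
25.65 [555.26856753 -49.36580245 104.4801952 ] [-13.39528702 140.21709385] 0.21231654443158318 [ 0.59853365 -0.84126192 -0.72954259]
(array([-0.0002,  0.0014,  0.0035]), array([-0.25, -0.19, -0.11]))
```

Call:
drive_tool:
  plan:
    - [[0, 0.001, 0.003], [0, 0, 0], 0.0]
    - [[0, 0.001, 0.0035], [0, 0, 0], 0.034]
    - [[0, 0.001, 0.0035], [0, 0, 0], 0.034]
    - [[0, 0.001, 0.0035], [0, 0, 0], 0.034]
    - [[0, 0.001, 0.0035], [0, 0, 0], 0.034]
    - [[0, 0.001, -0.02], [0, 0, 0], 0.034]
    - [[0, 0.001, -0.06], [0, 0, 0], 0.034]
    - [[0, 0.001, -0.1], [0, 0, 0], 0.04]
    - [[0, 0.001, -0.14], [0, 0, 0], 0.04]
    - [[0, 0.001, -0.15], [0, 0, 0], 0.04]

```text
t: 26.65
position: [559.1, -49.1, 259.6]
ee_rot: [2.116, 2.321, 0.006]
contact_force: [1.5, 1.0, 0.1]
finger_gap: 0.439
```

Run:
```python
from h import *
s,p,Rm=st();print(s['t'],p,incab(p),s['q'])
t,ct=snap('top','top9'); sc,cs=snap('scene','sc9')
o=np.zeros((480,800,3),np.uint8); o[:,:360]=cv2.resize(t[150:350,140:290],(360,480)); o[:,360:]=cv2.resize(sc[60:446,180:535],(440,480)); cv2.imwrite('pics/c9.png',o[:,:,::-1])
print(rel(blk(110,32,300),BY))
```

```text
26.65 [559.10946697 -49.10171684 259.61971105] [ -9.54658099 140.11854686] [ 0.48837696  0.38691018 -0.67708297  1.64431417  0.25447466  1.19763843
 -0.15291183]
(array([ 0.3631,  0.0929, -0.0426]), array([-0.03, -0.13, 15.78]))
```

View pics/c9.png

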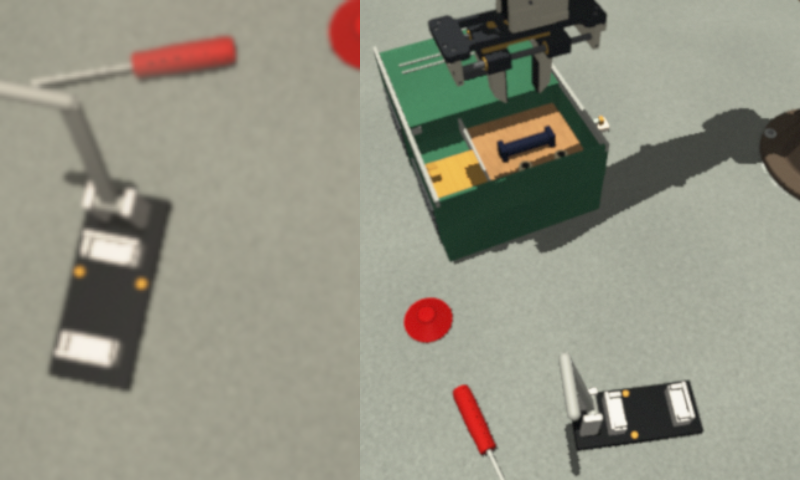

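Run:
```python
from h import *
print(rel([623.3,318.7,303],-10))
t,ct=load('top9'); sc,cs=load('sc9')
# lever top corner: top crop (70,102)->; scene crop handle top (567,355)
u=[[140+70/2.4,150+100/2.4]]; v=[[180+(567-360)*355/440,60+357*386/480]]
print(u,v,tri(ct,u,cs,v), proj(cs,[[623.3,318.7,237]]),proj(ct,[[623.3,318.7,237]]))
```

```text
(array([ 0.3608,  0.0988, -0.0456]), array([-0.03, -0.13, 15.28]))
[[169.16666666666666, 191.66666666666669]] [[347.0113636363636, 347.0875]] [[614.79879437 287.18257214 233.15644481   3.03105709]] [[348.07796677 372.90701395]] [[148.94380666 186.59871507]]
```

Call:
drive_tool:
  plan:
    - [[0.045, 0.012, -0.01], [0, 0, 2], 0.045]
    - [[0.09, 0.025, -0.02], [0, 0, 4], 0.045]
    - [[0.135, 0.037, -0.03], [0, 0, 6], 0.045]
    - [[0.18, 0.05, -0.044], [0, 0, 8], 0.045]
    - [[0.225, 0.062, -0.044], [0, 0, 10], 0.045]
    - [[0.27, 0.074, -0.044], [0, 0, 12], 0.045]
    - [[0.315, 0.086, -0.045], [0, 0, 14], 0.045]
    - [[0.35, 0.096, -0.045], [0, 0, 15.3], 0.045]
    - [[0.361, 0.099, -0.045], [0, 0, 15.3], 0.045]
    - [[0.361, 0.099, -0.045], [0, 0, 15.3], 0.045]

```text
t: 27.75
position: [622.4, 320.7, 300.1]
ee_rot: [-2.401, -2.021, 0.002]
contact_force: [0.6, 0.3, -0.1]
finger_gap: 0.489
```

Run:
```python
from h import *
s,p,Rm=st();print(s['t'],p); print(rel([622.5,318.7,218],-10))
w,c=snap('wrist','w10'); print(proj(c,[[622.5,318.7,237]]))
```

```text
27.75 [622.37967569 320.65721743 300.09152664]
(array([-0.002 ,  0.0007,  0.0821]), array([-0.2 , -0.05,  0.18]))
[[317.84535093 261.5583492 ]]
```

View pics/w10.png

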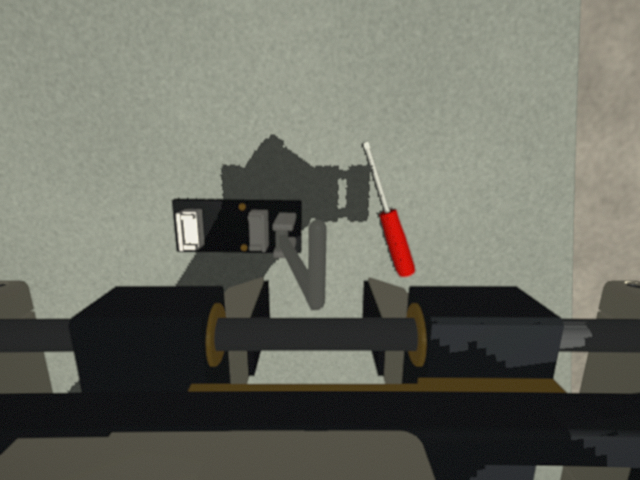

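Call:
drive_tool:
  plan:
    - [[-0.002, 0, 0.04], [0, 0, 0], 0.045]
    - [[-0.002, 0, 0.075], [0, 0, 0], 0.045]
    - [[-0.002, 0, 0.082], [0, 0, 0], 0.045]
    - [[-0.002, 0, 0.082], [0, 0, 0], 0.0]
    - [[-0.002, 0, 0.082], [0, 0, 0], 0.0]
    - [[-0.002, 0, 0.082], [0, 0, 0], 0.0]
    - [[-0.002, 0, 0.082], [0, 0, 0], 0.0]
    - [[-0.002, 0, 0.082], [0, 0, 0], 0.0]
  squeeze: 12

```text
t: 28.6
position: [623.0, 317.0, 219.8]
ee_rot: [-2.405, -2.019, -0.001]
contact_force: [0.1, -0.9, 4.3]
finger_gap: 0.124
```

Call:
drive_tool:
  plan:
    - [[0, -0.027, -0.0035], [0, 0, 0], 0.0]
    - [[0, -0.0575, -0.002], [0, 0, 0], 0.0]
    - [[0, -0.0873, 0.0045], [0, 0, 0], 0.0]
    - [[0, -0.1154, 0.0164], [0, 0, 0], 0.0]
    - [[0, -0.141, 0.033], [0, 0, 0], 0.0]
    - [[0, -0.141, 0.033], [0, 0, 0], 0.0]

```text
t: 29.2
position: [479.9, 343.2, 186.4]
ee_rot: [-2.398, -2.024, 0.001]
contact_force: [-6.8, 1.6, 7.6]
finger_gap: 0.125
```

Call:
drive_tool:
  plan:
    - [[0, -0.0248, 0.023], [0, 0, 0], 0.0]
    - [[0, -0.0428, 0.0478], [0, 0, 0], 0.0]
    - [[0, -0.0561, 0.0753], [0, 0, 0], 0.0]
    - [[0, -0.064, 0.105], [0, 0, 0], 0.0]
    - [[0, -0.066, 0.128], [0, 0, 0], 0.0]
    - [[0, -0.066, 0.1355], [0, 0, 0], 0.0]
    - [[0, -0.066, 0.1375], [0, 0, 0], 0.0]
    - [[0, -0.066, 0.1375], [0, 0, 0], 0.0]

```text
t: 30.0
position: [415.7, 355.6, 50.1]
ee_rot: [-2.398, -2.024, -0.002]
contact_force: [-0.7, -0.1, 5.2]
finger_gap: 0.122
```

Call:
drive_tool:
  plan:
    - [[0, 0, 0.002], [0, 0, 0], 0.0]
    - [[0, 0, 0.004], [0, 0, 0], 0.0]
    - [[0, 0, 0.004], [0, 0, 0], 0.0]

```text
t: 30.3
position: [416.0, 356.5, 47.6]
ee_rot: [-2.398, -2.025, -0.003]
contact_force: [-5.5, -1.3, 13.6]
finger_gap: 0.126
```

Call:
drive_tool:
  plan:
    - [[0, 0, -0.004], [0, 0, 0], 0.04]
    - [[0, 0, -0.004], [0, 0, 0], 0.04]
    - [[0, 0, -0.004], [0, 0, 0], 0.04]
    - [[0, 0, -0.04], [0, 0, 0], 0.04]
    - [[0, 0, -0.09], [0, 0, 0], 0.04]
    - [[0, 0, -0.14], [0, 0, 0], 0.04]
    - [[0, 0, -0.19], [0, 0, 0], 0.04]
    - [[0, 0, -0.19], [0, 0, 0], 0.04]

```text
t: 31.1
position: [418.1, 358.8, 244.3]
ee_rot: [-2.398, -2.024, -0.02]
contact_force: [0.4, 0.1, -0.3]
finger_gap: 0.435
```

Run:
```python
from h import *
s,p,Rm=st();print(s['t'],p,s['q']); print(rel(cab(-20,-80,230),5.4))
w,c=snap('wrist','w11'); t,ct=snap('top','top11'); sc,cs=snap('scene','sc11')
P=plane(c,[[301,211]],67);print('old handle end in new view',proj(c,[[419,380,67],[410.5,327.5,67]]))
o=np.zeros((480,800,3),np.uint8); o[:,:480]=w[:,80:560]; o[:,480:]=cv2.resize(sc[60:446,180:435],(320,480)); cv2.imwrite('pics/c11.png',o[:,:,::-1])
```

```text
31.1 [418.12715772 358.79812793 244.33060508] [-0.27433385  0.38399246 -0.71494528  1.69798516  0.27235478  1.14794296
 -1.23138022]
(array([-0.5939,  0.2544,  0.0085]), array([  0.41,  -0.65, -15.06]))
old handle end in new view [[312.64883221 202.06752749]
 [313.18502594 255.34152241]]
```

View pics/c11.png

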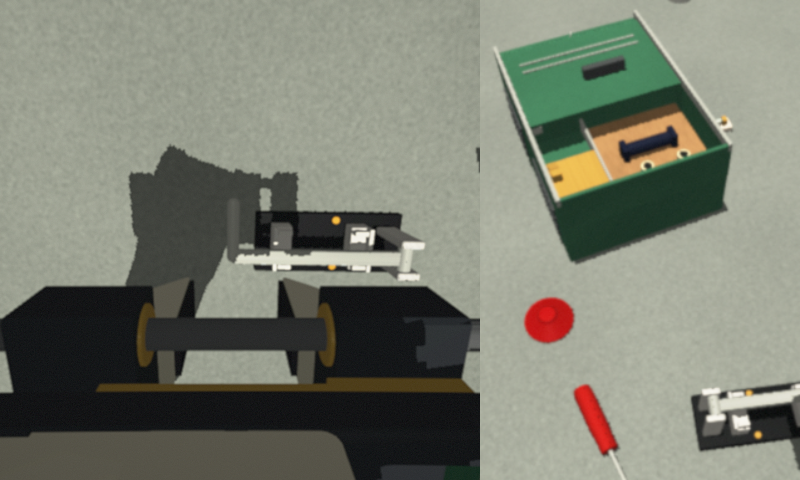

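Call:
drive_tool:
  plan:
    - [[-0.045, 0.019, 0], [0, 0, -1.5], 0.0]
    - [[-0.09, 0.038, 0], [0, 0, -3], 0.0]
    - [[-0.135, 0.057, 0], [0, 0, -4.5], 0.0]
    - [[-0.18, 0.077, 0], [0, 0, -6], 0.0]
    - [[-0.225, 0.096, 0], [0, 0, -7.5], 0.0]
    - [[-0.27, 0.115, 0], [0, 0, -9], 0.0]
    - [[-0.315, 0.135, 0], [0, 0, -10.5], 0.0]
    - [[-0.36, 0.154, 0], [0, 0, -12], 0.0]
    - [[-0.405, 0.173, 0], [0, 0, -13.5], 0.0]
    - [[-0.45, 0.193, 0], [0.4, -0.6, -15], 0.0]

```text
t: 32.25
position: [529.6, -123.5, 233.7]
ee_rot: [-2.113, -2.32, 0.02]
contact_force: [1.3, 0.4, 0.6]
finger_gap: 0.007
```

Run:
```python
from h import *
s,p,Rm=st();print(p,s['q'],s['finger_gap']); print(rel(cab(-20,-80,230),5.4))
```

```text
[ 529.63171309 -123.51496546  233.70065757] [ 0.57543207  0.37065783 -0.60128748  1.71672065  0.23554343  1.13693161
 -0.00325373] 0.007343839651825432
(array([-0.1488,  0.0261,  0.0043]), array([-0.68,  0.34, -0.06]))
```

Call:
drive_tool:
  plan:
    - [[-0.045, 0.008, 0], [-0.7, 0.3, 0], 0.0]
    - [[-0.09, 0.016, 0], [-0.7, 0.3, 0], 0.0]
    - [[-0.135, 0.026, 0], [-0.7, 0.3, 0], 0.0]
    - [[-0.149, 0.026, 0], [-0.7, 0.3, 0], 0.0]
    - [[-0.149, 0.026, 0], [-0.7, 0.3, 0], 0.0]
    - [[-0.149, 0.026, 0.04], [-0.7, 0.3, 0], 0.0]
    - [[-0.149, 0.026, 0.075], [-0.7, 0.3, 0], 0.0]
    - [[-0.149, 0.026, 0.08], [-0.7, 0.3, 0], 0.0]

```text
t: 33.05
position: [565.2, -267.1, 149.5]
ee_rot: [-2.107, -2.319, 0.004]
contact_force: [-0.7, -0.6, -0.2]
finger_gap: 0.002
```

Run:
```python
from h import *
s,p,Rm=st();print(p,incab(p),s['contact_force']); print(rel(cab(-20,84,154),5.4))
```

```text
[ 565.19244433 -267.11198148  149.46812602] [-24.00717838 -77.49663925] [-0.66627124 -0.57291405 -0.16451939]
(array([ 0.1615,  0.0042, -0.0039]), array([-0.41, -0.22,  0.08]))
```

Call:
drive_tool:
  plan:
    - [[0.008, 0.004, -0.0045], [-0.4, -0.2, 0], 0.0]
    - [[0.025, 0.004, -0.0045], [-0.4, -0.2, 0], 0.0]
    - [[0.042, 0.004, -0.0045], [-0.4, -0.2, 0], 0.0]
    - [[0.06, 0.004, -0.0045], [-0.4, -0.2, 0], 0.0]
    - [[0.078, 0.004, -0.0045], [-0.4, -0.2, 0], 0.0]
    - [[0.095, 0.004, -0.0045], [-0.4, -0.2, 0], 0.0]
    - [[0.11, 0.004, -0.0045], [-0.4, -0.2, 0], 0.0]
    - [[0.125, 0.004, -0.0045], [-0.4, -0.2, 0], 0.0]
    - [[0.14, 0.004, -0.0045], [-0.4, -0.2, 0], 0.0]
    - [[0.15, 0.004, -0.0045], [-0.4, -0.2, 0], 0.0]

```text
t: 34.05
position: [554.8, -115.0, 154.8]
ee_rot: [-2.11, -2.326, -0.001]
contact_force: [1.0, -1.6, 1.0]
finger_gap: 0.002
```

Call:
drive_tool:
  plan:
    - [[0.006, 0, 0], [0, 0, 0], 0.0]
    - [[0.01, 0, 0], [0, 0, 0], 0.0]
    - [[0.013, 0, 0], [0, 0, 0], 0.0]
    - [[0.015, 0, 0], [0, 0, 0], 0.0]
    - [[0.015, 0, 0], [0, 0, 0], 0.0]

```text
t: 34.55
position: [553.5, -103.3, 154.8]
ee_rot: [2.113, 2.322, -0.002]
contact_force: [1.6, -8.5, 0.9]
finger_gap: 0.002
```

Run:
```python
from h import *
s,p,Rm=st();print(p,incab(p),s['contact_force'])
```

```text
[ 553.54372438 -103.33677897  154.79518189] [-20.19159283  86.64796451] [ 1.55432176 -8.50022285  0.93536244]
```

Call:
drive_tool:
  plan:
    - [[0.005, 0, 0], [0, 0, 0], 0.0]
    - [[0.007, 0, 0], [0, 0, 0], 0.0]
    - [[0.007, 0, 0], [0, 0, 0], 0.0]

```text
t: 34.85
position: [553.4, -103.2, 154.8]
ee_rot: [2.116, 2.312, -0.009]
contact_force: [3.6, -18.2, 0.9]
finger_gap: 0.005
```

Call:
drive_tool:
  plan:
    - [[-0.006, 0, 0], [0, 0, 0], 0.0]
    - [[-0.012, 0, 0], [0, 0, 0], 0.0]
    - [[-0.012, 0, -0.04], [0, 0, 0], 0.0]
    - [[-0.03, -0.04, -0.08], [0, 0, 0], 0.0]
    - [[-0.06, -0.08, -0.12], [0, 0, 0], 0.0]
    - [[-0.1, -0.11, -0.14], [0, 0, 0], 0.0]
    - [[-0.14, -0.13, -0.14], [0, 0, 0], 0.0]
    - [[-0.16, -0.14, -0.14], [0, 0, 0], 0.0]
    - [[-0.16, -0.14, -0.14], [0, 0, 0], 0.0]

```text
t: 35.75
position: [425.0, -279.5, 296.5]
ee_rot: [2.125, 2.302, -0.013]
contact_force: [-0.5, 0.2, 0.5]
finger_gap: 0.003
```

Run:
```python
from h import *
s,p,Rm=st();print(s['t'],p)
sc,cs=snap('scene','sc12'); t,ct=snap('top','top12'); s0,_=load('scene0'); t0,_=load('top0')
def g(a,b,x):
    m=(a.max(2)<70)
    m2=np.zeros_like(m);x0,y0,x1,y1=x;m2[y0:y1,x0:x1]=m[y0:y1,x0:x1];q=np.argwhere(m2);return q.mean(0)[::-1],len(q)
print('grip scene before/after',g(s0,0,(270,135,340,180)),g(sc,0,(270,135,340,180)))
print('grip top',g(t0,0,(370,200,420,280)),g(t,0,(370,200,420,280)))
o=np.zeros((480,800,3),np.uint8); o[:,:500]=sc[:,120:620]; o[:440,500:]=cv2.resize(t[140:360,130:280+0],(300,440)); cv2.imwrite('pics/c12.png',o[:,:,::-1])
```

```text
35.75 [ 424.97972358 -279.52749486  296.47842562]
grip scene before/after (array([305.62903226, 162.72580645]), 310) (array([307.02884615, 165.43269231]), 312)
grip top (array([393.78362573, 241.59649123]), 171) (array([389.40540541, 241.7027027 ]), 148)
```

View pics/c12.png

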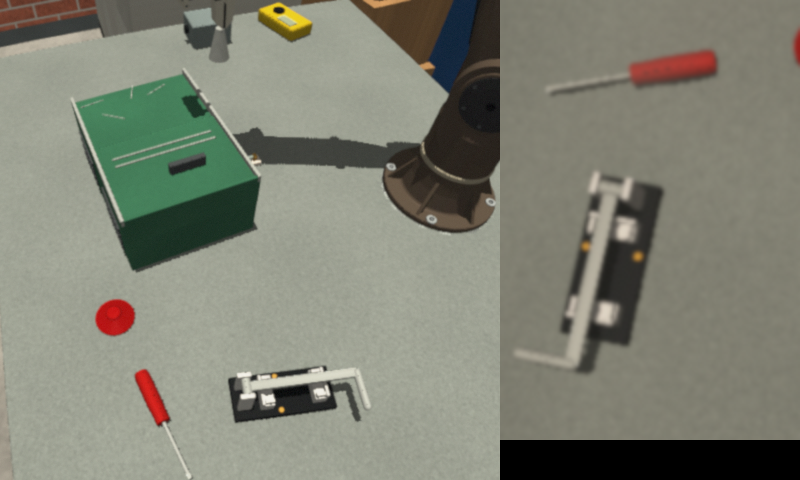

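```bash
python3 -c "
from plant import arm
print(arm.finish_job(), arm.observe()['t'])"
```

```text
the job is handed in; nothing more can be done
the job is handed in; nothing more can be done
```

The job is done and handed in at about 36 s of robot time. Both things were open before any part moved, and they were closed again in the order asked.

- **Opening:** I pushed the door to the catch. I then pressed the catch about 14 mm through the gap, swept the door past it, and pushed the door on to its end stop. The clamp lever went up to about 1.78 rad.
- **Parts:** The plunger spring housing and both bushings (only two were present) went into the parts bay. A picture before closing showed the housing lying flat and both bushings standing. No bushing was seen to move before I picked it up.
- **Closing:** The lever went down to its stop, with 13.6 N of resistance there. Its handle came back to within a pixel of where it started in the wrist picture.
- **Door shut:** I pushed the door until it would move no further at 18 N. It now sits about 8 mm further shut than at the start, when it seems to have been slightly ajar.

The final pictures show the door shut, the lever down and nothing left on the counter to put away. The bumper skirt and screwdriver look unmoved; the fuse holder never came near the robot's path, but I did not measure it again. The housing was let go about 7 mm above the bay floor, because the fingertips reach below it.

One check disagreed: against my estimate of the cabinet's position, the grip bar came to rest about 2 mm short of its fully shut place. That is within the camera calibration error, and the door was hard against its stop.

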